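# Load the test kiln and start its timer

### The arm

A 7-joint arm with a two-finger parallel gripper is mounted at the origin on the work surface. World frame = base frame: x ahead of the robot, y to its left, z up, the work surface at z = 0. Lengths are in m, angles in degrees, forces in N, time in s.
With the tool pointing down it reaches from about 0.425 to 0.875 m from the base axis. Payload 4.7 kg.
Tool frame: the origin (TCP) lies midway between the tips of the shut fingers; the grasp point (between the pads) lies env.grip_point_offset behind it (env.grip_point_offset is the distance from the TCP to the grasp point, in m); x points along the fingers, y is the direction in which the jaws open and shut, and the axes are right-handed (so a half turn about x gives the same grasp; the last joint's range is limited). The gripper opens to 87 mm and grips with 3 to 60 N. Pads are 19 mm wide; open, the fingers measure 117 mm over their backs; the gripper's body (75 mm by 190 mm) begins 51 mm behind the grasp point.
Start: joints at [-74.994, 18.392, -4.016, 83.108, 1.295, 78.541, -3.26], TCP at [0.159, 0.63, 0.201] pointing down, gripper open.
Joint ranges: [-163.93, 163.93], [-17.29, 119.83], [-79.2, 71.16], [3.27, 140.29], [-89.18, 269.18], [5.43, 117.66], [-154.24, 154.24]. Speed limits (degrees/s): [147.25, 147.25, 180, 180, 180, 180, 180].

### API

Orientations are given as [roll, pitch, yaw] about the fixed x, y, z axes, in that order (R = Rz(yaw) Ry(pitch) Rx(roll)).
In Python, from cell import readout, read_camera, camera_params, sign_off, spot_in, pinpoint, env gives the robot as it stands.
- The arm moves only by the shell command python3 -m pendant 'ROWS' [OPENING] [FORCE]. ROWS is a JSON object of lists of equal length, an entry for each row: "xyz": the shift along the world's x, y, z in m, a list of three; "turn": the turn about the world's z in rad. A call has 1 to 10 rows; each row shifts and turns the pose as measured when the row begins; what a row does not reach is not made up. A row lasts 1/8 s, in which the tool goes at most 62.5 mm and 10.7 degrees, less where a joint would pass 70% of its speed; a pose out of reach is approached as far as the arm can. A call is refused whole if a number of a shift passes 0.0625 or a number of a turn 0.188, either way. A call with a gripper value outside its range is refused whole. OPENING is the opening, from 0 (shut) to 1 (fully open), set as the call begins (- or left out, the last holds). The fingers move at their own pace and stop on an object; FORCE is the grip in N (left out, the last holds). Time passes only in rows, so rows that do not move let the fingers close. It gives the time, the measured TCP pose, the force and the opening at its end, in the units of the state.
- readout.get_obs(): the state, without advancing time (a new reading comes with each control period).
- read_camera(name): name is "side" or "top"; returns the picture (400x640x3 uint8, red, green, blue); there is no depth.
- camera_params(name): a dict with "fx", "fy", "cx", "cy" (pixels), "k1" (the pictures are not rectified: a ray, as slopes to the right and down, at radius r is drawn at 1 + k1 r^2 times it, then the intrinsics apply), "rvec" (rotation vector, rad) and "tvec" (3), from world to camera coordinates, as OpenCV has them. Camera axes: x right, y down, z forward; pixel columns grow to the right and rows downward; lengths in m; the calibration is good to about 2 mm. A picture is of the moment at which its call begins. camera_params takes no time and is no camera call.
- sign_off(): hands the job in, once; it reports no verdict.
Trained networks look in the newest picture that a camera, given by its name, has taken for a name from the list of things; names that differ only in an ending like _2 or _b are one class to them, and where a whole thing is asked for, a point or a joint stands for the part that bears it (a point fixed in the world has none). Each returns a list of dicts, best first, with "score" (0 to 1); they miss things now and then, are a little off and sometimes report something else, mostly with a low value. They report only what shows in the picture. A call takes as long as a camera call. They do not tell look-alikes from the thing itself.
- spot_in(camera, name): "at" ([x, y, z] in m, in the coordinates of the camera as it stood for that picture, good to about 4 mm: the middle of the surface that is visible of it).
- pinpoint(camera, name): "at" ([x, y, z] in m, in the coordinates of the camera as it stood for that picture, good to about 4 mm: a listed point, or the origin of a listed thing).
The state is a dict: "time_s": time; "qpos": joint angles; "joint_velocities": joint speeds; "effort": joint torques, N m; "tool_pos": TCP position; "tool_rot": TCP orientation; "force": force on the tool from outside, world axes, zero at the start; "wrist_torque": the same for the moment, N m; "grip_width": finger opening in m.
Only numpy, scipy, OpenCV 4.12 (cv2) and the standard library are available. Lean on these libraries where they do the work, as an engineer would, in place of code of your own. Each camera call takes 0.05 s, during which the arm holds its last target.

### The job

Load the small test kiln: swing its lid open until it meets its stop, gently stand the tall, narrow handleless tumbler upright on the chamber floor, let go of it, and shut the lid fully. Then slide the loose timer back squarely against the wooden ledge and, with the ledge bracing it, press its start button fully in; leave the timer there, and leave the other pots and tools where they are.

Things in the scene. Friction and masses are not known exactly. Their poses are not given: they have to be found in the camera images.
- kiln: Small top-loading test kiln fixed to the bench: steel jacket, pale brick lining. Outside 180 (its x) x 240 (its y) x 120 mm high to the rim, the lid on top of that. Origin: centre of its underside; z up, its x points from the handle side to the hinge side. Chamber open at the top, 130 (x) x 190 (y) mm, walls 25 mm thick, centred on the origin, floor 35 mm above the bench, so 85 mm deep.
- chamber_floor (a point): Centre of the kiln's chamber floor, 35 mm above the bench.
- kiln_lid (a joint): Hinge angle of the kiln lid, rad: 0 shut on the rim, 1.75 open against its stop, leaning about 10 degrees past upright. May start a little ajar. The hinge is stiff: the lid stays at any angle where it is left; at the handle it takes about 6 N to lift and 1 to 4 N to lower. The lid is a 180 x 240 x 30 mm slab, 0.6 kg.
- lid_hinge (a point): Middle of the lid's hinge line, on the kiln rim: 90 mm from the kiln's origin along the kiln's +x, 120.5 mm above the bench. The hinge line runs along the kiln's y. Its frame turns with the lid.
- lid_handle (a point): Middle of the lid's handle: a round wooden bar, 14 mm thick and 100 mm long, parallel to the hinge line (kiln's y), held 45 mm clear in front of the lid's edge by two thin rods at its ends (90 mm apart). It lies 225 mm from the hinge line and, with the lid shut, toward the kiln's -x and 12 mm above the hinge line; as the lid opens it rises on an arc over the kiln. Fingers can straddle it from above at every angle, pads closing across the bar, and it may turn between them.
- tumbler: The pot to fire: unglazed handleless tumbler of pale bisque clay, 75 mm tall, round, 54 mm across the rim tapering to 43 mm across the foot, wall 4 mm, 0.16 kg (varies). Origin: centre of its underside, z up. The other two pots of that clay are a mug (with a handle, 70 mm tall, 68 mm wide) and a low bowl (42 mm tall, 84 mm wide); the three stand in any order on the bench between kiln and timer.
- timer: Loose grey timer box standing on the bench, 50 (its x) x 80 (its y) x 55 mm high, about 0.22 kg (varies), a dark display on top, one round button on its front. Origin: centre of its underside, z up; the front with the button faces its -x, its plain back (25 mm behind the origin) faces the ledge. It slides on the bench when pushed with 1 to 2 N.
- start_button_top (a point): Centre of the outer face of the timer's start button: a white round button 24 mm wide, 30 mm above the bench, standing about 10 mm out from a 40 mm wide round collar that is 12 mm thick, on the timer's front; it is pushed level, along the timer's +x. The face is 47 mm in front of the timer's origin and moves with the button.
- start_button (a joint): Travel of the start button, m: 0 out, 0.006 fully in; it springs back. It needs 5 N to go fully in, more than the loose timer resists, so the timer slides until the ledge stops it.
- ledge: Wooden ledge screwed to the bench beyond the timer, 200 mm long (its y), 30 mm deep, 36 mm high. Origin: on the bench at the middle of its straight front face, which is the stop; its x points from the timer into the ledge. The timer starts 25 to 60 mm short of it, a little askew.
- mug: Bisque mug with a handle, 70 mm tall, 68 mm wide: leave it. Origin: centre of its underside.
- bowl: Low bisque bowl, 42 mm tall, 84 mm wide: leave it. Origin: centre of its underside.
- rib: Flat wooden throwing rib, 6 mm thick, about 135 x 50 mm, lying beyond the pots: leave it.
- brush: Brush lying on the bench: leave it.
Not all that is in view belongs to the job. Leave any blue or orange look-alike of the tumbler alone.

How it is judged:
By the outcome, as a careful person would: the job done as asked, in the order asked, and still so for the second after the job is handed in, with the robot touching nothing.
It also fails if it takes over 72 s, if anything falls off the work surface, if the arm or the gripper's body presses on something with over 40 N, if the wrist force passes 120 N, or if a joint passes its speed limit or range.

## Working session

There is one attempt and no reset: what is moved stays moved. The work goes in short steps, Python scripts to look and compute and a shell command to move; the robot and the scene stay as the last step left them, time stands still between calls to the robot, and variables do not carry over. Pictures are saved under pics/ and viewed, and the job is handed in when it is done.

```bash
ls; mkdir -p pics; cat > h.py <<'E'
import numpy as np, cv2
from cell import readout, read_camera, camera_params, spot_in, pinpoint, env
def snap(cam,name):
    im=read_camera(cam); cv2.imwrite('pics/'+name+'.png',cv2.cvtColor(im,cv2.COLOR_RGB2BGR)); return im
def c2w(cam,p):
    c=camera_params(cam); R=cv2.Rodrigues(np.array(c['rvec'],float))[0]
    return R.T@(np.array(p)-np.array(c['tvec']).ravel())
def px2w(cam,u,v,z):
    c=camera_params(cam); R=cv2.Rodrigues(np.array(c['rvec'],float))[0]; t=np.array(c['tvec']).ravel()
    xd=(u-c['cx'])/c['fx']; yd=(v-c['cy'])/c['fy']; x,y=xd,yd
    for _ in range(30):
        s=1+c['k1']*(x*x+y*y); x,y=xd/s,yd/s
    d=R.T@np.array([x,y,1]); o=-R.T@t
    return o+d*(z-o[2])/d[2]
def w2px(cam,p):
    c=camera_params(cam); R=cv2.Rodrigues(np.array(c['rvec'],float))[0]; t=np.array(c['tvec']).ravel()
    q=R@np.array(p)+t; x,y=q[0]/q[2],q[1]/q[2]; s=1+c['k1']*(x*x+y*y)
    return c['fx']*x*s+c['cx'],c['fy']*y*s+c['cy']
def find(fn,cam,name,n=3):
    for d in fn(cam,name)[:n]: print(fn.__name__,cam,name,np.round(c2w(cam,d['at']),4),round(d['score'],2))
E
python3 - <<'E'
from h import *
np.set_printoptions(suppress=True)
for c in('top','side'): snap(c,c+'0'); print(camera_params(c))
for c in('top','side'):
  for n in('kiln','lid_handle','lid_hinge','tumbler','timer','start_button_top','ledge','mug','bowl'): find(pinpoint,c,n)
print(readout.get_obs(), env.grip_point_offset)
E
```

```text
pics
{'fx': 390.51259024936337, 'fy': 390.51259024936337, 'cx': 319.84315564083005, 'cy': 200.54086271017033, 'k1': -0.06771508197268396, 'rvec': array([ 2.24214249, -2.18536307,  0.06755687]), 'tvec': array([-0.05741318,  0.52404768,  1.11635795])}
{'fx': 424.2844707423111, 'fy': 424.2844707423111, 'cx': 325.1577683859878, 'cy': 206.19173129973132, 'k1': -0.006361860770572254, 'rvec': array([ 1.12895864,  2.34522548, -1.0051042 ]), 'tvec': array([ 0.33961019, -0.21380305,  1.3424163 ])}
call top lid_handle [0.4835 0.089  0.1932] 0.82
call top lid_hinge [0.5044 0.302  0.1208] 0.55
call top tumbler [0.6734 0.063  0.0009] 0.62
call top tumbler [ 0.6235 -0.1985 -0.0002] 0.59
call top tumbler [ 0.5986 -0.0348 -0.0006] 0.54
call top timer [ 0.5379 -0.3879 -0.0038] 0.94
call top start_button_top [ 0.4808 -0.3867  0.033 ] 0.42
call top ledge [ 0.6139 -0.3911  0.0024] 0.88
call top mug [ 0.4661 -0.0566  0.0004] 0.63
call side kiln [ 0.5009  0.2133 -0.0018] 0.96
call side lid_handle [ 0.6115 -0.3885 -0.0003] 0.62
call side lid_handle [0.4889 0.0939 0.1986] 0.56
call side lid_hinge [0.5087 0.3
[... 507 characters left out ...]
 [ 0.7062 -0.1667  0.0027] 0.27
{'time_s': 1.0, 'qpos': array([-74.99456046,  18.39243684,  -4.01668253,  83.10802214,
         1.29563743,  78.54125407,  -3.26032953]), 'joint_velocities': array([-0.0932927 , -0.03713393, -0.10098503,  0.08875895,  0.00472882,
       -0.01016473,  0.11010515]), 'effort': array([  0.00028817, -49.11032438,  -0.40302473, -31.27824783,
        -0.06373612,   0.03341079,   0.00002456]), 'tool_pos': array([0.1594545 , 0.63015447, 0.20097665]), 'tool_rot': array([47.16153827, 89.99528253, 32.96525515]), 'force': array([-1.2765343 , -0.29367112,  0.39646554]), 'wrist_torque': array([-0.08284146, -0.00900377, -0.00058746]), 'grip_width': 0.08690554317695993} 0.0187
```

View pics/top0.png

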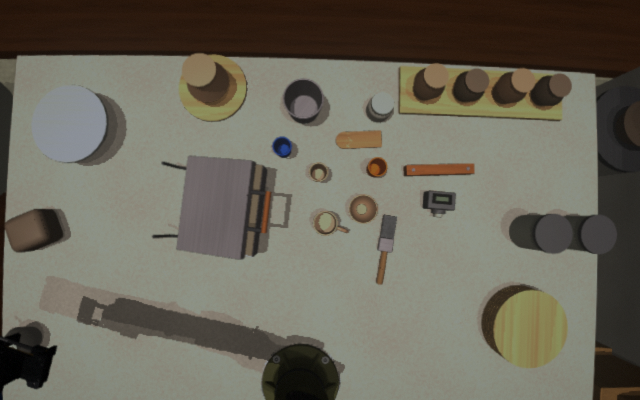

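View pics/side0.png

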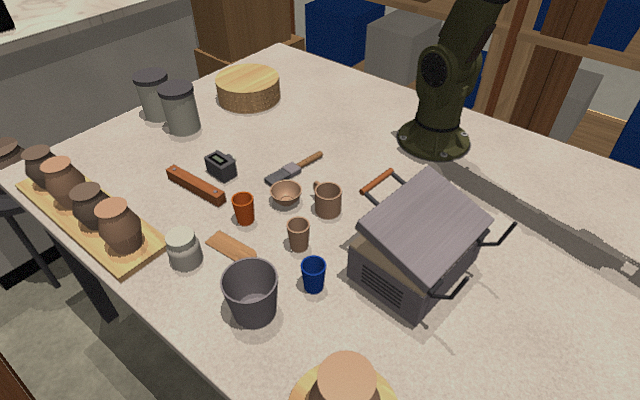

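The side view shows the bisque tumbler at about (298,234), with the blue decoy at (313,274) and the orange one at (243,208). The kiln lid is ajar and its handle is at (378,181). In the top view the tumbler is at (318,172), the timer at (438,201) and the ledge at (440,169). I'll zoom in to get the angles.

```bash
python3 - <<'E'
from h import *
t=cv2.imread('pics/top0.png'); s=cv2.imread('pics/side0.png')
def crop(im,x0,y0,x1,y1,k): return cv2.resize(im[y0:y1,x0:x1],None,fx=k,fy=k,interpolation=cv2.INTER_CUBIC)
cv2.imwrite('pics/z1.png',crop(t,150,140,300,260,5))
cv2.imwrite('pics/z2.png',crop(t,400,150,490,225,8))
cv2.imwrite('pics/z3.png',crop(s,320,150,520,300,4))
E
```

```text
(no output)
```

View pics/z1.png

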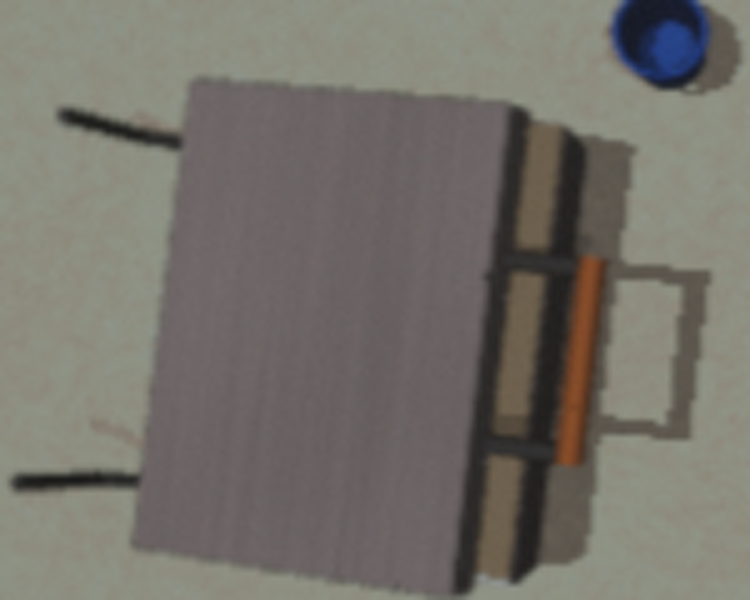

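View pics/z2.png

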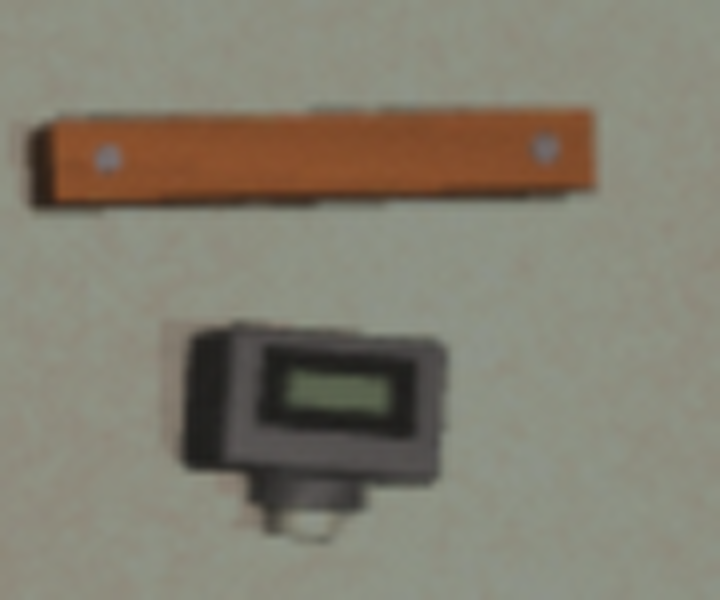

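View pics/z3.png

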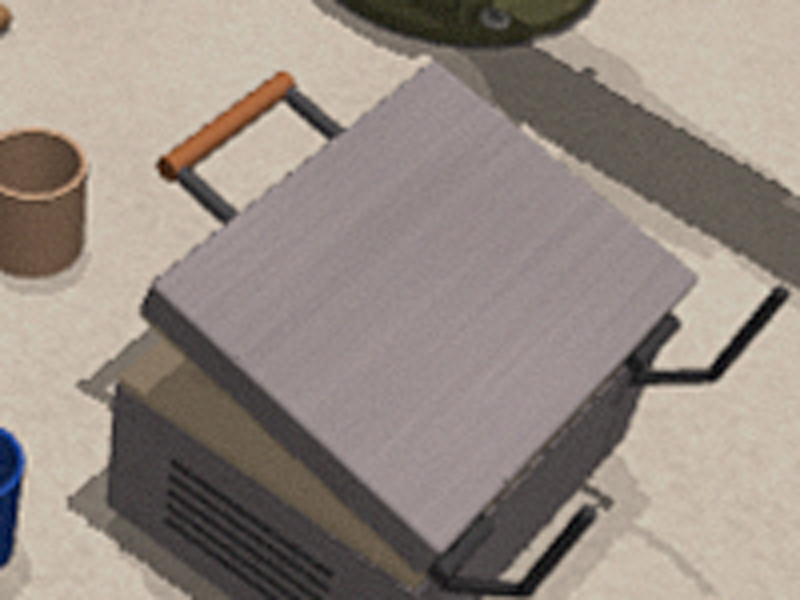

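```bash
cat >> h.py <<'E'
def tri(a,b,z0=0.1):
    from scipy.optimize import least_squares
    f=lambda p: np.r_[np.array(w2px('top',p))-a, np.array(w2px('side',p))-b]
    r=least_squares(f,[0.5,0,z0]); return r.x, r.fun
E
python3 - <<'E'
from h import *
np.set_printoptions(suppress=True,precision=4)
a=tri((268.8,191.6),(361.7,191.2)); b=tri((263.4,232.8),(391.2,170)); print(a,b)
d=a[0]-b[0]; print((a[0]+b[0])/2, np.degrees(np.arctan2(d[1],d[0])), np.linalg.norm(d))
m=(a[0]+b[0])/2
L=[(406.6,175.6),(473.5,173.6)]
P=[px2w('top',u,v,0.036) for u,v in L]; print('ledge top front',P)
print('ledge yaw',np.degrees(np.arctan2(*(P[0]-P[1])[:2][::-1]))-90)
Q=[px2w('top',u/8+400,v/8+150,0.055) for u,v in [(235,326),(443,345),(438,482),(225,466)]]
print('timer corners',Q, sum(Q)/4)
for i,j in((1,0),(2,3)): e=Q[j]-Q[i]; print('timer yaw',np.degrees(np.arctan2(e[1],e[0]))-90, np.linalg.norm(e))
print(px2w('top',318.5,172,0.075))
E
```

```text
(array([0.5364, 0.0847, 0.1933]), array([-0.2738,  0.1768, -0.2752, -0.0028])) (array([0.4372, 0.0942, 0.1917]), array([ 0.0172, -0.0103,  0.018 , -0.0003]))
[0.4868 0.0894 0.1925] -5.504260834290588 0.09962629349619145
ledge top front [array([ 0.602, -0.289,  0.036]), array([ 0.6137, -0.4849,  0.036 ])]
ledge yaw 3.4311490725819596
timer corners [array([ 0.5592, -0.3498,  0.055 ]), array([ 0.5546, -0.4246,  0.055 ]), array([ 0.5062, -0.4234,  0.055 ]), array([ 0.51  , -0.3469,  0.055 ])] [ 0.5325 -0.3862  0.055 ]
timer yaw -3.543057017951739 0.07496342085435083
timer yaw -2.7988119018913835 0.07654813929572286
[ 0.6007 -0.0368  0.075 ]
```

```bash
python3 -m pendant '{"xyz":[[0,0,0.05],[0.03,-0.05,0.01],[0.03,-0.05,0],[0.03,-0.05,0],[0.03,-0.05,0],[0.03,-0.05,0],[0.03,-0.05,0],[0.03,-0.05,0],[0.03,-0.05,0],[0.03,-0.05,0]],"turn":[0,0.05,0.05,0.05,0,0,0,0,0,0]}' 0.36 15
```

```text
time_s: 2.25
tool_pos: [0.4324, 0.1693, 0.2634]
tool_rot: [59.0, 89.6, 54.3]
force: [0.7, -0.1, 0.8]
grip_width: 0.0316
```

```bash
python3 -m pendant '{"xyz":[[0.028,-0.045,0],[0.026,-0.032,0],[0,0,0]],"turn":[0,0,0]}' && python3 - <<'E'
from h import *
o=readout.get_obs(); print(o['tool_pos'],o['tool_rot'],o['qpos'])
snap('top','a1');snap('side','a1s')
E
```

```text
time_s: 2.62
tool_pos: [0.4897, 0.0839, 0.2646]
tool_rot: [47.2, 89.4, 41.9]
force: [-0.7, -0.0, -0.2]
grip_width: 0.0313
[0.48967061 0.08388907 0.26460504] [47.16747396 89.42176586 41.86009739] [-41.6601643   -3.41272999  28.03204088  99.8770308    1.34099701
  82.62833467  70.86329298]
```

```bash
python3 -m pendant '{"xyz":[[-0.003,0.005,-0.03],[0,0,-0.03],[0,0,-0.03],[0,0,0]],"turn":[0,0,0,0]}' && python3 - <<'E'
from h import *
o=readout.get_obs(); print(o['tool_pos'],o['tool_rot'],o['force'])
im=snap('side','a2s'); cv2.imwrite('pics/a2z.png',cv2.resize(cv2.cvtColor(im[80:280,280:520],cv2.COLOR_RGB2BGR),None,fx=3,fy=3))
E
```

```text
time_s: 3.22
tool_pos: [0.4819, 0.0991, 0.1725]
tool_rot: [64.3, 89.4, 60.0]
force: [-1.6, -4.4, -2.5]
grip_width: 0.0316
[0.48189707 0.09910109 0.17250623] [64.32907016 89.35343693 60.00342447] [-1.57873862 -4.3624395  -2.45768627]
```

View pics/a2z.png

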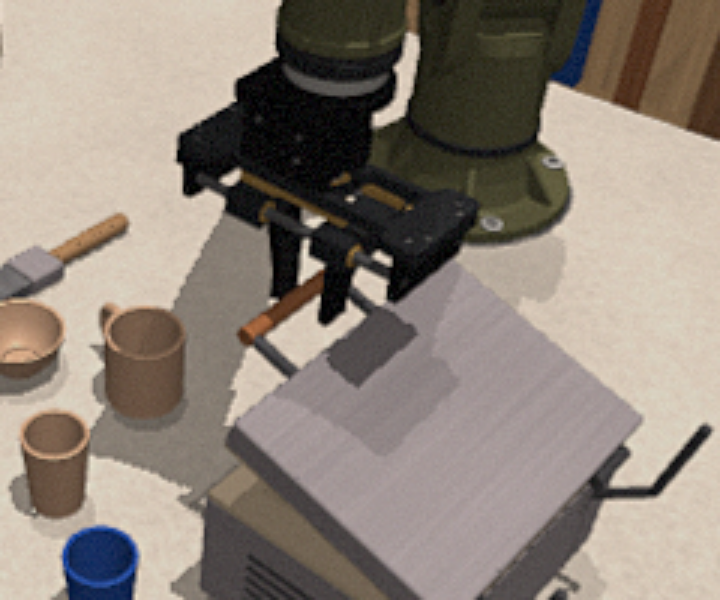

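```bash
python3 -m pendant '{"xyz":[[0.003,-0.008,0],[0,0,0],[0,0,0],[0,0,0]],"turn":[0,0,0,0]}' && python3 -m pendant '{"xyz":[[0,0,0],[0,0,0],[0,0,0],[0,0,0]],"turn":[0,0,0,0]}' 0 15
```

```text
time_s: 3.78
tool_pos: [0.4889, 0.0932, 0.1786]
tool_rot: [49.4, 88.8, 45.1]
force: [-0.5, -0.8, -0.1]
grip_width: 0.0312
time_s: 4.28
tool_pos: [0.489, 0.0899, 0.1791]
tool_rot: [40.4, 88.9, 36.0]
force: [0.4, -2.3, 2.2]
grip_width: 0.0027
```

```bash
python3 - <<'E'
from h import *
o=readout.get_obs(); print(o['tool_pos'],o['tool_rot'],o['force'],o['grip_width'])
im=snap('side','a3s'); cv2.imwrite('pics/a3z.png',cv2.resize(cv2.cvtColor(im[120:220,340:460],cv2.COLOR_RGB2BGR),None,fx=6,fy=6))
im=snap('top','a3t'); cv2.imwrite('pics/a3tz.png',cv2.resize(cv2.cvtColor(im[140:270,150:310],cv2.COLOR_RGB2BGR),None,fx=4,fy=4))
print(w2px('side',o['tool_pos']),w2px('top',o['tool_pos']))
E
```

```text
[0.48904329 0.08992195 0.17906637] [40.37580188 88.9344419  36.03672393] [ 0.40995845 -2.27211344  2.24742004] 0.0026582372962201174
(np.float64(375.79994819978975), np.float64(185.77385977763532)) (np.float64(266.4199457634773), np.float64(211.37793534937532))
```

View pics/a3z.png

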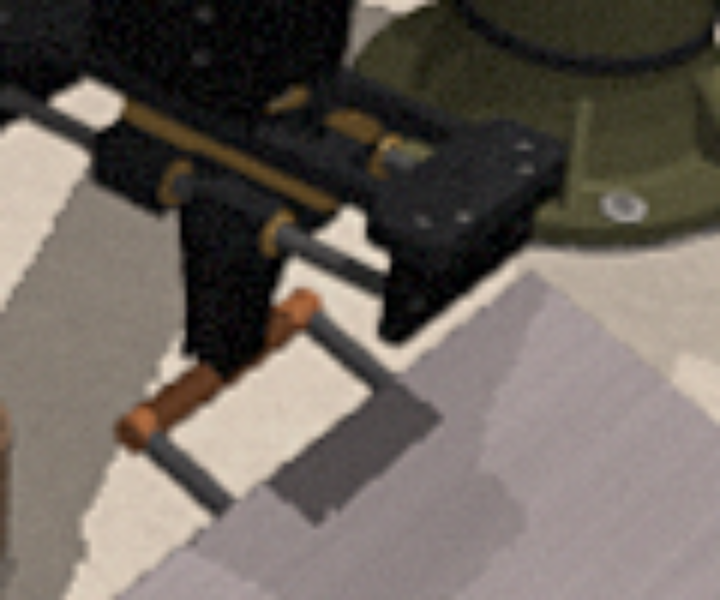

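View pics/a3tz.png

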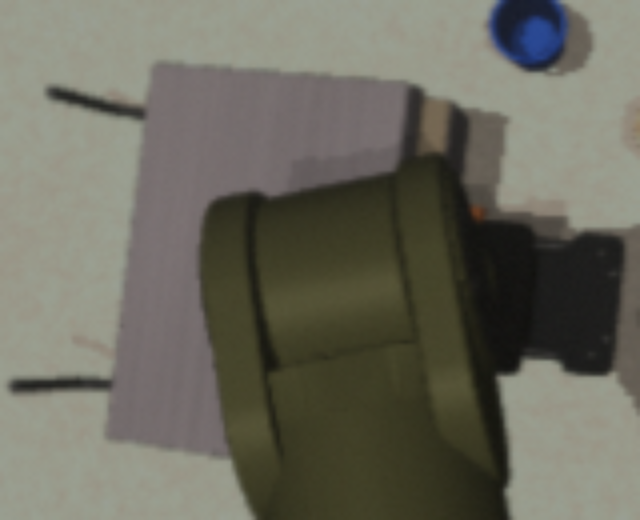

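```bash
python3 - <<'E'
from h import *
o=readout.get_obs(); print(o['tool_pos'],o['force'],o['grip_width'])
p=o['tool_pos']; kx=np.array([.0958,.9954,0]); ky=np.array([-.9954,.0958,0])
f=lambda q:[int(round((a-b)*6)) for a,b in zip(w2px('side',q),(340,120))]
for w in(.0013,.007):
  for s in(-1,1):
    print(w,s,[f(p+s*kx*e+ky*h+[0,0,z]) for e in (w,w+.015) for h in(-.0095,.0095) for z in(0,0.03)])
c=camera_params('side'); R=cv2.Rodrigues(c['rvec'])[0]; print(-R.T@np.array(c['tvec']).ravel())
print('bar',[f(np.array(q)) for q in((.5364,.0847,.1933),(.4372,.0942,.1917))])
E
```

```text
[0.48918666 0.09133333 0.17909096] [0.58234493 0.2700564  1.91335026] 0.001239075585701566
0.0013 -1 [[198, 407], [205, 341], [232, 382], [240, 316], [165, 388], [172, 322], [199, 363], [206, 297]]
0.0013 1 [[204, 411], [211, 345], [238, 386], [246, 320], [237, 431], [246, 364], [271, 405], [280, 339]]
0.007 -1 [[185, 400], [192, 334], [219, 375], [227, 309], [153, 381], [159, 315], [187, 356], [194, 290]]
0.007 1 [[216, 418], [224, 352], [250, 393], [259, 327], [250, 438], [259, 372], [284, 412], [293, 346]]
[1.09335074 0.42718186 0.76500207]
bar [[129, 427], [307, 300]]
```

```bash
python3 - <<'E'
from h import *
im=cv2.imread('pics/a3s.png')[150:210,350:410]
im=cv2.convertScaleAbs(im,alpha=2.2,beta=20)
z=cv2.resize(im,None,fx=10,fy=10,interpolation=cv2.INTER_CUBIC)
def f(q): a=w2px('side',q); return (int((a[0]-350+.5)*10),int((a[1]-150+.5)*10))
p=np.array([.4891,.0905,.1791]);kx=np.array([.0958,.9954,0]); ky=np.array([-.9954,.0958,0])
for s,c in((-1,(255,0,0)),(1,(0,255,0))):
  P=[f(p+s*kx*e+ky*h) for e,h in((.001,-.0095),(.001,.0095),(.016,.0095),(.016,-.0095))]
  cv2.polylines(z,[np.array(P)],True,c,1)
cv2.line(z,f(np.array((.5364,.0847,.1933))),f(np.array((.4372,.0942,.1917))),(0,0,255),1)
cv2.imwrite('pics/a3zz.png',z)
E
```

```text
(no output)
```

View pics/a3zz.png

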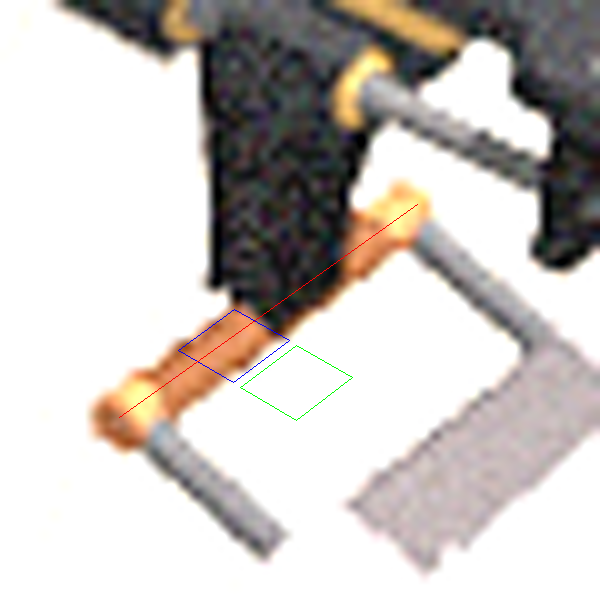

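```bash
python3 - <<'E'
from h import *
out=[]
for n,p,w,(x0,y0) in(('a1s',(.4897,.0839,.2646),.0157,(340,130)),('a2s',(.4819,.0991,.1725),.0158,(340,130))):
  im=cv2.imread(f'pics/{n}.png')[y0:y0+75,x0:x0+75]
  z=cv2.resize(cv2.convertScaleAbs(im,alpha=2.2,beta=20),None,fx=5,fy=5,interpolation=cv2.INTER_CUBIC)
  f=lambda q:tuple(int((a-b+.5)*5) for a,b in zip(w2px('side',q),(x0,y0)))
  p=np.array(p);kx=np.array([.0958,.9954,0]); ky=np.array([-.9954,.0958,0])
  for s,c in((-1,(255,0,0)),(1,(0,255,0))):
    P=[f(p+s*kx*e+ky*h) for e,h in((w,-.0095),(w,.0095),(w+.015,.0095),(w+.015,-.0095))]
    cv2.polylines(z,[np.array(P)],True,c,1)
  cv2.line(z,f(np.array((.5364,.0847,.1933))),f(np.array((.4372,.0942,.1917))),(0,0,255),1)
  out.append(z)
cv2.imwrite('pics/cmp.png',np.hstack(out))
E
```

```text
(no output)
```

View pics/cmp.png

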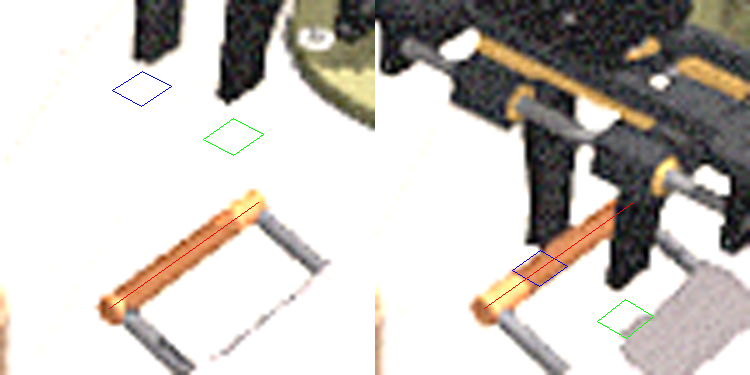

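```bash
python3 -m pendant '{"xyz":[[0,0,0.006],[0,0,0],[0,0,0],[0,0,0]],"turn":[0,0,0,0]}' 0.4 && python3 - <<'E'
from h import *
np.set_printoptions(suppress=True,precision=4)
o=readout.get_obs(); print(o['tool_pos'],o['tool_rot'],o['force'],o['joint_velocities'],o['grip_width'])
im=snap('side','a4s')
p=o['tool_pos'];w=o['grip_width']/2
x0,y0=340,120
z=cv2.resize(cv2.convertScaleAbs(cv2.cvtColor(im,cv2.COLOR_RGB2BGR)[y0:y0+90,x0:x0+90],alpha=2.2,beta=20),None,fx=6,fy=6,interpolation=cv2.INTER_CUBIC)
f=lambda q:tuple(int((a-b+.5)*6) for a,b in zip(w2px('side',q),(x0,y0)))
kx=np.array([.0958,.9954,0]); ky=np.array([-.9954,.0958,0])
for s,c in((-1,(255,0,0)),(1,(0,255,0))):
    P=[f(p+s*kx*e+ky*h) for e,h in((w,-.0095),(w,.0095),(w+.015,.0095),(w+.015,-.0095))]
    cv2.polylines(z,[np.array(P)],True,c,1)
cv2.line(z,f(np.array((.5364,.0847,.1933))),f(np.array((.4372,.0942,.1917))),(0,0,255),1)
cv2.imwrite('pics/a4z.png',z)
E
```

```text
time_s: 4.88
tool_pos: [0.4889, 0.0933, 0.1853]
tool_rot: [48.1, 88.8, 43.9]
force: [-0.2, 0.5, -0.3]
grip_width: 0.0312
[0.4889 0.0933 0.1853] [48.0692 88.7703 43.8714] [-0.2072  0.4958 -0.344 ] [-0.2092  0.0614 -0.0226  0.1152 -0.1379 -0.125   0.0824] 0.03118244460504478
```

View pics/a4z.png

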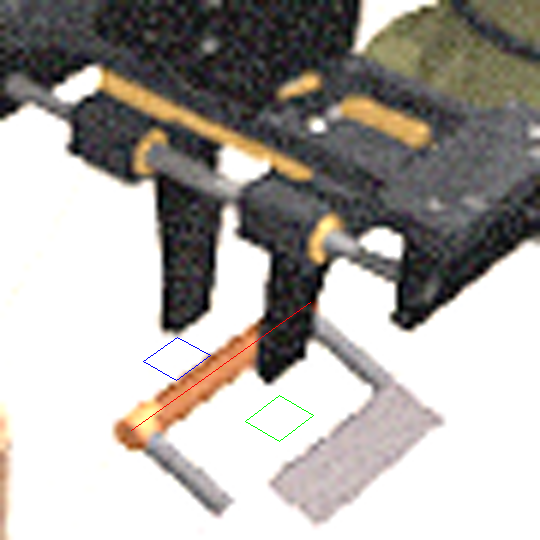

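```bash
cat > look.py <<'E'
import sys
from h import *
def run(name,cam='side',x0=340,y0=120,n=90,k=6):
    np.set_printoptions(suppress=True,precision=4)
    o=readout.get_obs(); print(o['tool_pos'],o['tool_rot'],o['force'],o['grip_width'])
    im=snap(cam,name)
    z=cv2.resize(cv2.convertScaleAbs(cv2.cvtColor(im,cv2.COLOR_RGB2BGR)[y0:y0+n,x0:x0+n],alpha=1.8,beta=10),None,fx=k,fy=k,interpolation=cv2.INTER_CUBIC)
    f=lambda q:tuple(int((a-b+.5)*k) for a,b in zip(w2px(cam,q),(x0,y0)))
    p=o['tool_pos'];w=o['grip_width']/2; r=np.radians(o['tool_rot']); a=np.pi/2-r[0]+r[2]
    kx=np.array([np.cos(a),np.sin(a),0]); ky=np.array([-kx[1],kx[0],0])
    for s,c in((-1,(255,0,0)),(1,(0,255,0))):
        P=[f(p+s*kx*e+ky*h) for e,h in((w,-.0095),(w,.0095),(w+.015,.0095),(w+.015,-.0095))]
        cv2.polylines(z,[np.array(P)],True,c,1)
    cv2.imwrite(f'pics/{name}z.png',z)
if __name__=='__main__':
    a=sys.argv; run(a[1],a[2],*map(int,a[3:]))
E
python3 -m pendant '{"xyz":[[0,-0.002,-0.015],[0,0,-0.015],[0,0,0],[0,0,0]],"turn":[0,0,0,0]}' && python3 look.py a5 side
```

```text
time_s: 5.42
tool_pos: [0.4879, 0.0909, 0.1518]
tool_rot: [50.6, 88.9, 46.4]
force: [-0.3, 0.2, -0.3]
grip_width: 0.035
[0.4879 0.0909 0.1518] [50.6174 88.8988 46.414 ] [-0.3421  0.2082 -0.3342] 0.03502531052029047
```

View pics/a5z.png

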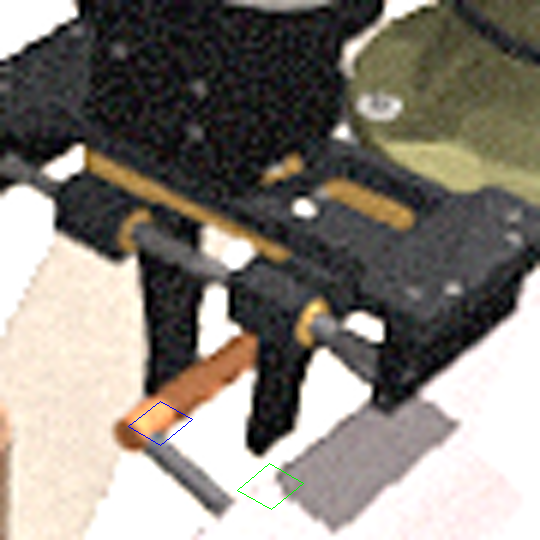

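```bash
python3 -m pendant '{"xyz":[[0,0,0],[0,0,0],[0,0,0],[0,0,0]],"turn":[0,0,0,0]}' 0 20; python3 look.py a6 side
```

```text
time_s: 5.98
tool_pos: [0.4883, 0.0897, 0.1525]
tool_rot: [46.6, 88.9, 42.3]
force: [0.1, 1.5, -2.4]
grip_width: 0.013
[0.4883 0.0897 0.1525] [46.5597 88.9142 42.3102] [ 0.0611  1.4968 -2.4412] 0.012954374682115103
```

View pics/a6z.png

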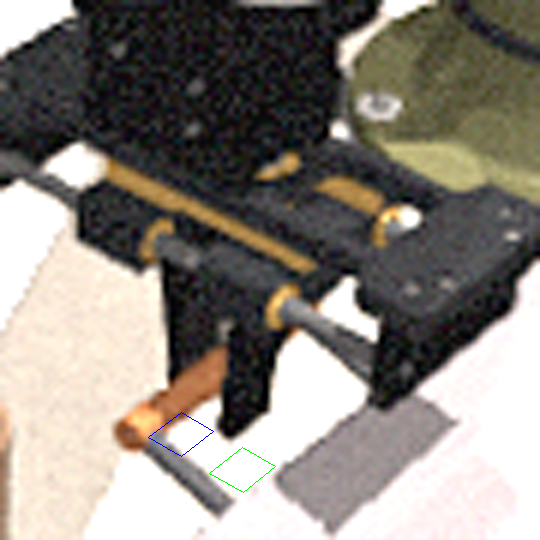

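```bash
cat > arc.py <<'E'
import sys
from h import *
np.set_printoptions(suppress=True,precision=3)
H=np.array([.507,.3016,.1205]); kx=np.array([.0958,.9954,0]); OFF=np.array([-.001,0,.040])
def run(step,n):
    o=readout.get_obs(); b=o['tool_pos']+OFF-H
    s=b@kx; z=b[2]; r=np.hypot(s,z); ph=np.arctan2(z,-s); lat=b@np.array([-.9954,.0958,0])
    print('r',round(r,4),'theta',round(ph-.0533,3),'lat',round(lat,4),'F',o['force'],'w',o['grip_width'],'q',o['qpos'])
    cur=np.array([s,z])
    for i in range(1,n+1):
        p=ph+step*i; new=np.array([-.2253*np.cos(p),.2253*np.sin(p)]); d=new-cur; cur=new
        print(round(p-.0533,3), np.array([d[0]*kx[0],d[0]*kx[1],d[1]]))
run(float(sys.argv[1]),int(sys.argv[2]))
E
python3 arc.py 0.1 14
```

```text
r 0.2247 theta 0.273 lat -0.0007 F [ 0.051 -0.012  0.789] w 0.013040400104749578 q [-41.279  -0.045  28.424 109.929  -0.539  69.167  73.089]
0.373 [0.001 0.008 0.021]
0.473 [0.001 0.01  0.02 ]
0.573 [0.001 0.012 0.019]
0.673 [0.001 0.014 0.018]
0.773 [0.002 0.016 0.016]
0.873 [0.002 0.017 0.014]
0.973 [0.002 0.019 0.013]
1.073 [0.002 0.02  0.011]
1.173 [0.002 0.021 0.009]
1.273 [0.002 0.021 0.007]
1.373 [0.002 0.022 0.004]
1.473 [0.002 0.022 0.002]
1.573 [ 0.002  0.022 -0.   ]
1.673 [ 0.002  0.022 -0.002]
```

```bash
python3 -m pendant '{"xyz":[[0.001,0.008,0.021],[0.001,0.01,0.02],[0.001,0.012,0.019],[0.001,0.014,0.018]],"turn":[0,0,0,0]}'; python3 arc.py 0.1 6
```

```text
time_s: 6.52
tool_pos: [0.4918, 0.1301, 0.2273]
tool_rot: [27.7, 89.3, 23.2]
force: [3.5, -2.3, -7.0]
grip_width: 0.0131
r 0.2263 theta 0.652 lat -0.0003 F [ 3.481 -2.268 -6.996] w 0.01306200054244964 q [-43.846  -0.927  25.969 102.027   0.351  78.13   67.545]
0.752 [0.002 0.016 0.016]
0.852 [0.002 0.017 0.015]
0.952 [0.002 0.018 0.013]
1.052 [0.002 0.02  0.011]
1.152 [0.002 0.021 0.009]
1.252 [0.002 0.021 0.007]
```

```bash
python3 -m pendant '{"xyz":[[0.001,0.017,0.015],[0.002,0.017,0.015],[0.002,0.018,0.013],[0.002,0.02,0.011],[0.002,0.021,0.009]],"turn":[0,0,0,0,0]}'; python3 arc.py 0.1 6
```

```text
time_s: 7.15
tool_pos: [0.4994, 0.2161, 0.2938]
tool_rot: [-65.6, 89.3, -70.6]
force: [0.4, -5.7, -1.6]
grip_width: 0.0135
r 0.2299 theta 1.135 lat 0.0004 F [ 0.392 -5.659 -1.639] w 0.013538498032948243 q [-47.908   3.48   22.45   90.431  -0.657  86.424  59.531]
1.235 [0.002 0.023 0.003]
1.335 [0.002 0.022 0.005]
1.435 [0.002 0.022 0.003]
1.535 [0.002 0.022 0.001]
1.635 [ 0.002  0.022 -0.002]
1.735 [ 0.002  0.022 -0.004]
```

```bash
python3 -m pendant '{"xyz":[[0.002,0.022,0.005],[0.002,0.022,0.004],[0.002,0.022,0.003],[0.002,0.022,0.001]],"turn":[0,0,0,0]}'; python3 arc.py 0.1 4
```

```text
time_s: 7.65
tool_pos: [0.5073, 0.3018, 0.3126]
tool_rot: [-74.6, 88.9, -79.9]
force: [-0.5, -4.5, -4.0]
grip_width: 0.0129
r 0.2321 theta 1.518 lat 0.0008 F [-0.503 -4.537 -4.047] w 0.012897173824482334 q [-51.15    9.752  20.077  81.765  -2.328  89.456  53.4  ]
1.618 [ 0.002  0.022 -0.008]
1.718 [ 0.002  0.022 -0.003]
1.818 [ 0.002  0.022 -0.006]
1.918 [ 0.002  0.021 -0.008]
```

```bash
python3 -m pendant '{"xyz":[[0.002,0.022,-0.006],[0.002,0.022,-0.004],[0.001,0.015,-0.004]],"turn":[0,0,0]}'; python3 arc.py 0.1 2
```

```text
time_s: 8.02
tool_pos: [0.5122, 0.3535, 0.3057]
tool_rot: [-81.1, 88.1, -86.8]
force: [-17.5, -39.3, 28.2]
grip_width: 0.0149
r 0.2311 theta 1.745 lat 0.0008 F [-17.509 -39.26   28.196] w 0.014902656714231962 q [-53.074  14.512  18.986  77.083  -3.035  90.169  49.713]
1.845 [ 0.002  0.02  -0.012]
1.945 [ 0.002  0.021 -0.008]
```

```bash
python3 -m pendant '{"xyz":[[0,0,0],[0,0,0],[0,0,0]],"turn":[0,0,0]}'; python3 -m pendant '{"xyz":[[0,0,0],[0,0,0],[0,0,0]],"turn":[0,0,0]}' 0.4; python3 - <<'E'
from h import *
im=snap('side','b1');im=snap('top','b1t')
o=readout.get_obs(); print(o['tool_pos'],o['tool_rot'],o['force'],o['grip_width'])
E
```

```text
time_s: 8.4
tool_pos: [0.5121, 0.352, 0.3058]
tool_rot: [-85.0, 87.8, -90.9]
force: [-0.1, -5.5, 2.0]
grip_width: 0.0134
time_s: 8.78
tool_pos: [0.5109, 0.3574, 0.3052]
tool_rot: [-85.5, 88.2, -91.1]
force: [-0.0, 0.5, -0.1]
grip_width: 0.0324
[0.51086375 0.35704608 0.3052377 ] [-85.72925515  88.17642914 -91.30440553] [ 0.43743038 -0.37825138 -0.17169057] 0.033837588726139234
```

View pics/b1.png

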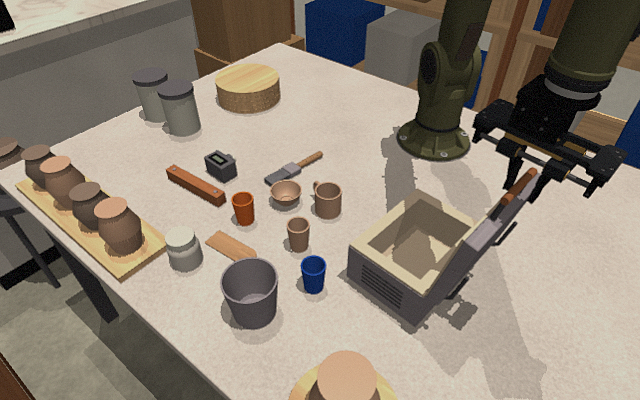

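View pics/b1t.png

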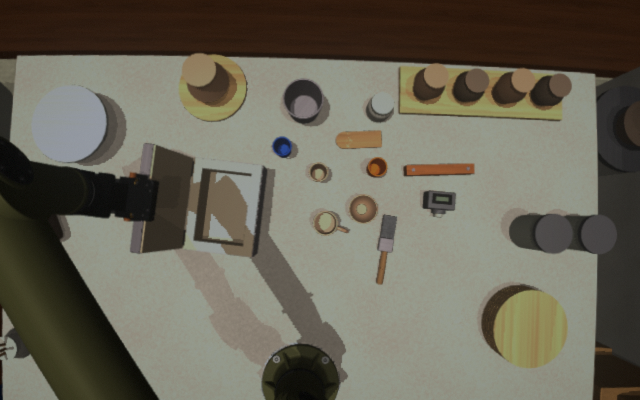

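```bash
python3 -m pendant '{"xyz":[[0,0,0.035],[0,-0.005,0.04],[0.008,-0.04,0.01],[0.009,-0.045,0],[0.009,-0.045,0],[0.009,-0.045,0],[0.009,-0.045,-0.01],[0.009,-0.045,-0.02],[0.009,-0.045,-0.02],[0.009,-0.045,-0.02]],"turn":[0,0,-0.1,-0.18,-0.18,-0.18,-0.18,-0.18,-0.18,-0.18]}' 1; python3 - <<'E'
from h import *
o=readout.get_obs(); print(o['tool_pos'],o['tool_rot'],o['force'],o['qpos'])
E
```

```text
time_s: 10.12
tool_pos: [0.5818, -0.0045, 0.3218]
tool_rot: [-96.1, 88.9, 178.7]
force: [0.1, 0.0, -0.7]
grip_width: 0.0871
[ 0.58181696 -0.0045215   0.32181337] [-96.10448571  88.8565697  178.7363005 ] [ 0.07415245  0.00119385 -0.74416083] [-35.32058305  10.41643865  39.15337759  81.74931002  -6.51339525
  91.2794222    8.19300493]
```

```bash
python3 -m pendant '{"xyz":[[0.015,-0.024,-0.05],[0.005,-0.005,-0.05],[0,0,-0.02],[0,0,0],[0,0,0]],"turn":[-0.12,-0.06,0,0,0]}'; python3 look.py c1 side 230 150 120 6; python3 look.py c1t top 240 110 120 6
```

```text
time_s: 10.75
tool_pos: [0.6025, -0.0397, 0.1989]
tool_rot: [-95.8, 89.0, 167.8]
force: [-0.5, -0.1, 0.0]
grip_width: 0.0868
[ 0.6025 -0.0397  0.1989] [-95.7871  89.0423 167.8227] [-0.497  -0.1411  0.0131] 0.08682080294437093
[ 0.6026 -0.0396  0.1991] [-96.2625  89.0592 167.3593] [-0.5051 -0.0869  0.586 ] 0.0869609441727526
```

View pics/c1z.png

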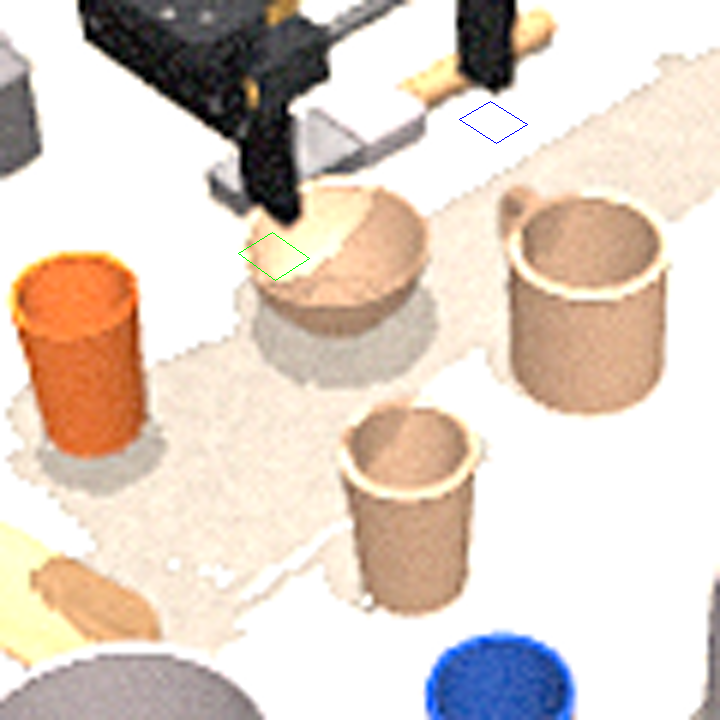

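View pics/c1tz.png

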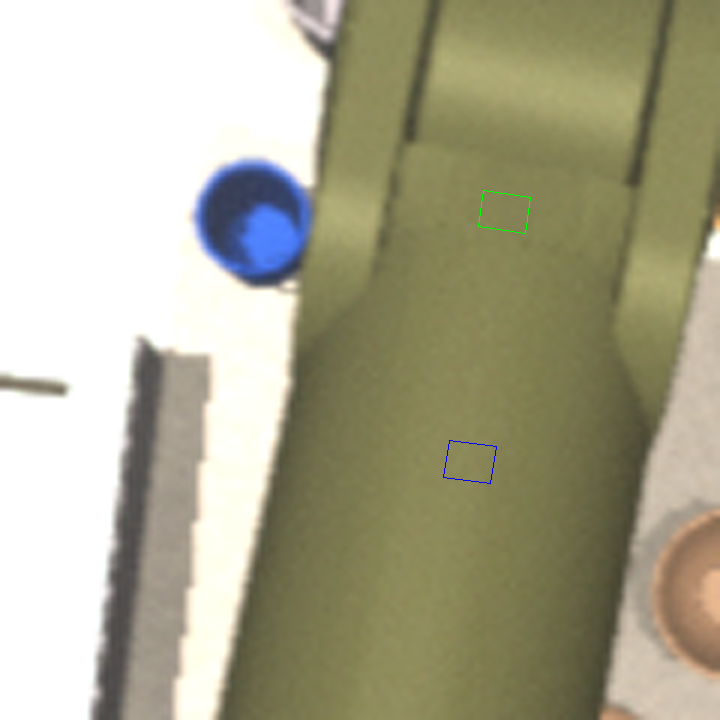

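```bash
python3 - <<'E'
from h import *
np.set_printoptions(suppress=True,precision=4)
t=cv2.imread('pics/top0.png'); cv2.imwrite('pics/tz.png',cv2.resize(t[155:190,300:340],None,fx=16,fy=16,interpolation=cv2.INTER_CUBIC))
print(px2w('side',298.2,224.8,.075), px2w('side',298.7,225.3,.075))
b=cv2.imread('pics/b1t.png'); cv2.imwrite('pics/kz.png',cv2.resize(b[145:265,180:280],None,fx=6,fy=6,interpolation=cv2.INTER_CUBIC))
E
```

```text
[ 0.6052 -0.0318  0.075 ] [ 0.6057 -0.0299  0.075 ]
```

View pics/tz.png

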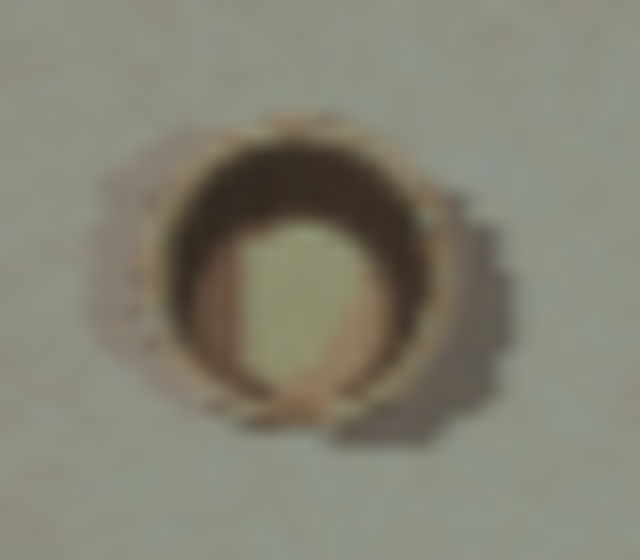

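View pics/kz.png

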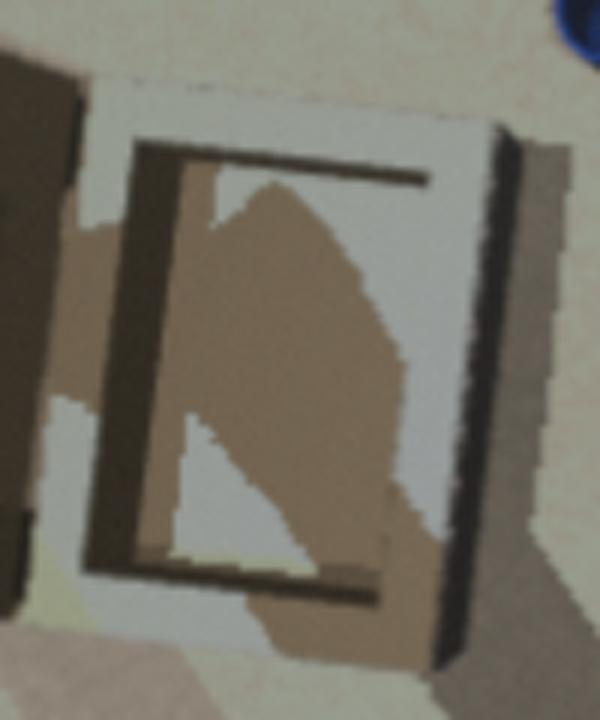

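```bash
python3 - <<'E'
from h import *
np.set_printoptions(suppress=True,precision=4)
print(tri((318.28,171.53),(298.2,224.8),.07))
Q=[px2w('top',(u+.5)/6-.5+180,(v+.5)/6-.5+145,.12) for u,v in((135,143),(430,172),(380,605),(85,572))]
print(np.array(Q),np.mean(Q,0),[np.linalg.norm(Q[i]-Q[i-1]) for i in range(4)])
c=np.array([.4995,.2125,.12]);kx=np.array([.0958,.9954,0]);ky=np.array([-.9954,.0958,0])
print(w2px('top',[.602,-.033,.075]))
Q=[px2w('top',(u+.5)/6-.5+180,(v+.5)/6-.5+145,.12) for u,v in((498,122),(437,668))]; print(Q)
E
```

```text
(array([ 0.602 , -0.0356,  0.07  ]), array([-0.2437,  0.1838, -0.2526, -0.0164]))
[[0.5971 0.2682 0.12  ]
 [0.5877 0.1392 0.12  ]
 [0.3997 0.1549 0.12  ]
 [0.4104 0.2832 0.12  ]] [0.4987 0.2114 0.12  ] [np.float64(0.18725886734651753), np.float64(0.12934580518739977), np.float64(0.18865033605031198), np.float64(0.12875327100860112)]
(np.float64(317.1052647722905), np.float64(171.4874016782333))
[array([0.6103, 0.1103, 0.12  ]), array([0.3732, 0.1295, 0.12  ])]
```

```bash
python3 -m pendant '{"xyz":[[0,0.005,-0.04],[0,0,-0.04],[0,0,0],[0,0,0]],"turn":[0,0,0,0]}'; python3 look.py c2 side 230 150 120 6
```

```text
time_s: 11.35
tool_pos: [0.6074, -0.0333, 0.1246]
tool_rot: [-139.0, 89.6, 124.8]
force: [-0.2, 0.4, 0.1]
grip_width: 0.0869
[ 0.6074 -0.0333  0.1246] [-139.0082   89.6158  124.7512] [-0.2233  0.3659  0.1136] 0.08694656559784232
```

View pics/c2z.png

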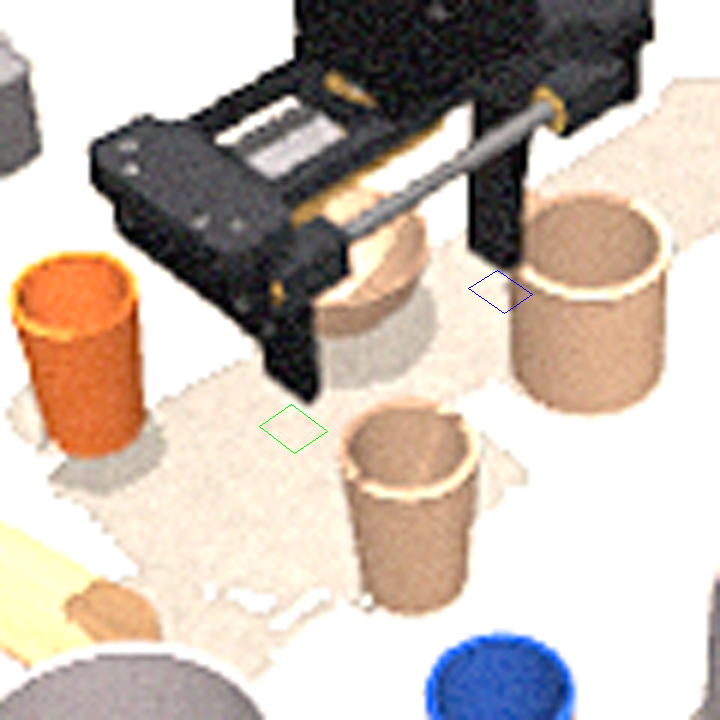

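```bash
python3 -m pendant '{"xyz":[[-0.005,0,-0.04],[0,0,-0.035],[0,0,0],[0,0,0]],"turn":[0,0,0,0]}'; python3 look.py c3 side 230 150 120 6
```

```text
time_s: 11.9
tool_pos: [0.6089, -0.0332, 0.0571]
tool_rot: [131.7, 89.3, 35.5]
force: [0.1, 0.9, 1.1]
grip_width: 0.0868
[ 0.6089 -0.0332  0.0571] [131.7318  89.2711  35.5485] [0.0779 0.91   1.1436] 0.08677379796598034
```

View pics/c3z.png

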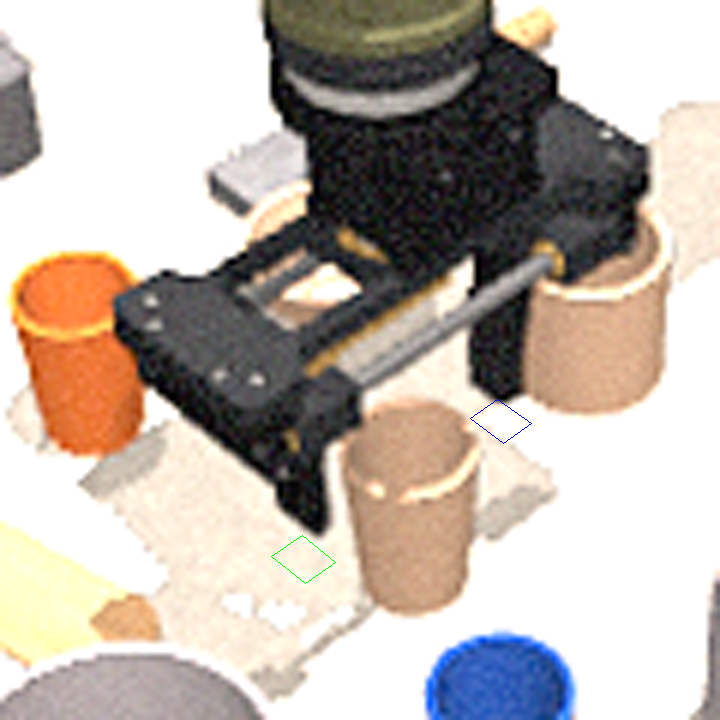

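```bash
python3 - <<'E'
from h import *
np.set_printoptions(suppress=True,precision=4)
for z in(.057,.067,.077,.087):
  # bottom visible corners
  print(z,px2w('side',315/6+230,532/6+150,z),px2w('side',502/6+230,402/6+150,z))
E
```

```text
0.057 [ 0.6472 -0.0428  0.057 ] [ 0.5503 -0.0322  0.057 ]
0.067 [ 0.6535 -0.0361  0.067 ] [ 0.5579 -0.0257  0.067 ]
0.077 [ 0.6598 -0.0295  0.077 ] [ 0.5656 -0.0192  0.077 ]
0.087 [ 0.6661 -0.0229  0.087 ] [ 0.5733 -0.0127  0.087 ]
```

```bash
python3 -m pendant '{"xyz":[[-0.007,0,-0.02],[0,0,-0.018],[0,0,0],[0,0,0]],"turn":[0,0,0,0]}'; python3 -m pendant '{"xyz":[[0,0,0],[0,0,0],[0,0,0],[0,0,0],[0,0,0]],"turn":[0,0,0,0,0]}' 0 12;python3 look.py c4 side 230 150 120 6
```

```text
time_s: 12.45
tool_pos: [0.6066, -0.033, 0.0236]
tool_rot: [120.0, 88.8, 23.8]
force: [0.4, 0.5, 0.4]
grip_width: 0.0872
time_s: 13.08
tool_pos: [0.6076, -0.033, 0.0251]
tool_rot: [119.0, 88.7, 22.9]
force: [0.0, 0.2, 0.0]
grip_width: 0.0516
[ 0.6076 -0.033   0.0251] [119.0283  88.6741  22.8758] [0.0197 0.1539 0.0145] 0.05157393571729049
```

View pics/c4z.png

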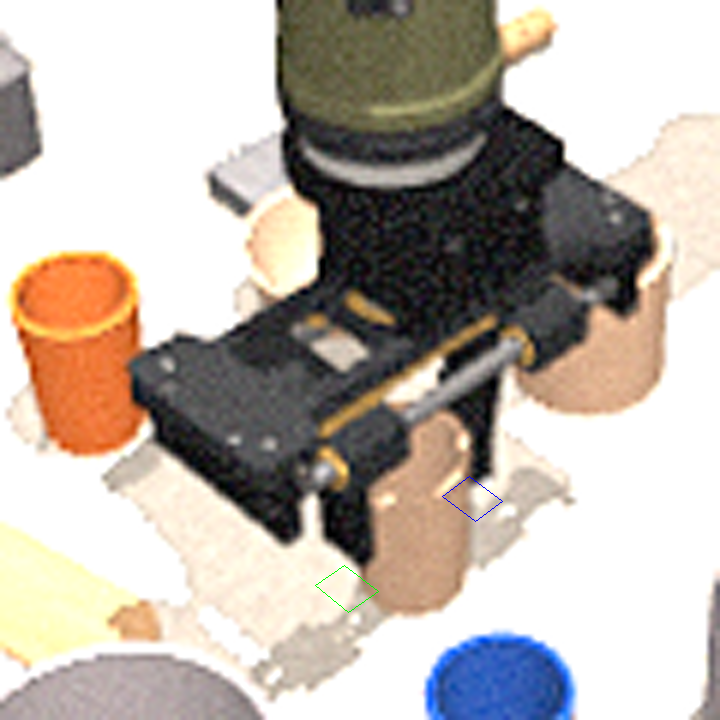

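```bash
python3 -m pendant '{"xyz":[[0,0,0.015],[0,0,0.03],[0,0,0.04],[0,0,0.04],[0,0,0.04],[0,0,0.01],[0,0,0]],"turn":[0,0,0,0,0,0,0]}' - 16;  python3 - <<'E'
from h import *
o=readout.get_obs(); print(o['tool_pos'],o['tool_rot'],o['force'],o['qpos'])
E
```

```text
time_s: 14.0
tool_pos: [0.6056, -0.0339, 0.2078]
tool_rot: [118.6, 88.7, 22.3]
force: [-0.8, 0.5, -2.5]
grip_width: 0.0515
[ 0.60559681 -0.03392671  0.20784499] [118.55485228  88.69851873  22.30757354] [-0.80982353  0.4761883  -2.4544216 ] [-33.53657751  13.95711068  41.11738226  91.60364473 -10.02225771
  76.83354478   2.60053183]
```

```bash
python3 -m pendant '{"xyz":[[-0.007,0.015,0],[-0.013,0.03,0],[-0.014,0.035,0],[-0.014,0.035,0],[-0.014,0.035,0],[-0.014,0.035,0],[-0.014,0.03,0],[-0.008,0.015,0],[0,0,0],[0,0,0]],"turn":[0,0,0,0,0,0,0,0,0,0]}';  python3 look.py d1 side 330 100 150 4; python3 look.py d1t top 180 120 120 5
```

```text
time_s: 15.25
tool_pos: [0.4874, 0.2092, 0.1911]
tool_rot: [-73.3, 89.6, -169.1]
force: [0.5, -0.0, -2.0]
grip_width: 0.0514
[0.4874 0.2092 0.1911] [ -73.3083   89.6335 -169.0746] [ 0.5196 -0.0095 -1.9554] 0.051387484352719635
[0.4874 0.2093 0.1911] [ -76.551    89.6244 -172.3334] [-0.4292 -0.3063 -1.3842] 0.051166743397751575
```

View pics/d1z.png

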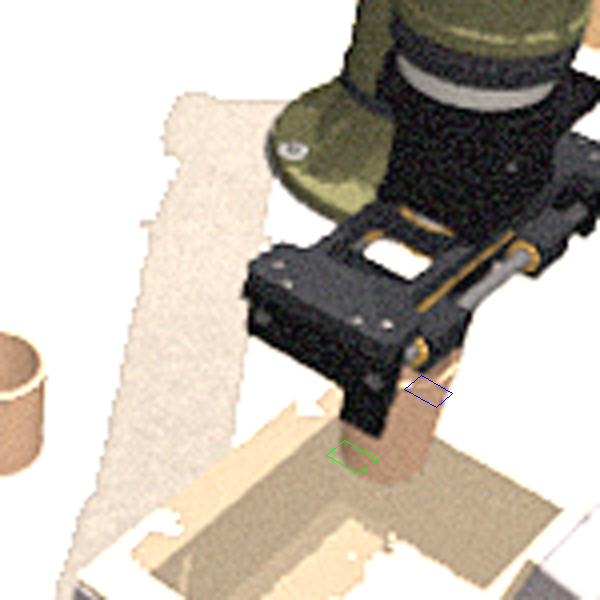

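View pics/d1tz.png

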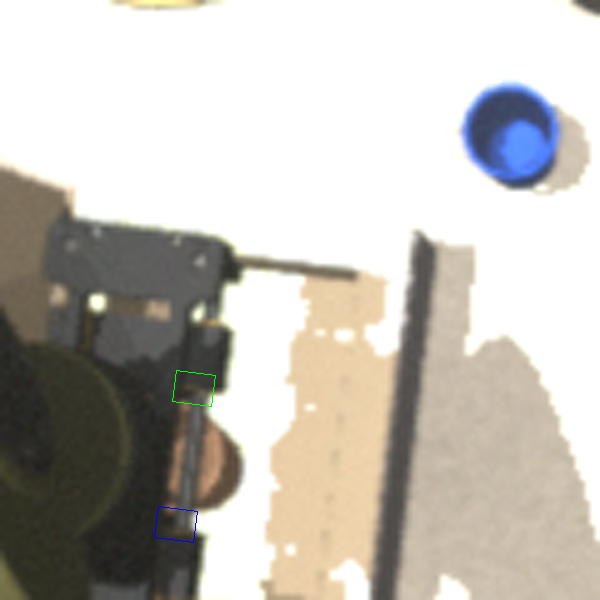

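```bash
python3 -m pendant '{"xyz":[[0.01,0.002,-0.02],[0.002,0,-0.03],[0,0,-0.03],[0,0,-0.015],[0,0,0],[0,0,0]],"turn":[0,0,0,0,0,0]}';  python3 look.py d2 side 330 100 150 4
```

```text
time_s: 16.1
tool_pos: [0.5042, 0.2064, 0.0961]
tool_rot: [-101.2, 89.9, 162.5]
force: [0.8, -0.5, -1.4]
grip_width: 0.0516
[0.5042 0.2064 0.0961] [-101.1592   89.9344  162.4889] [ 0.8317 -0.4848 -1.4183] 0.0515578939604618
```

View pics/d2z.png

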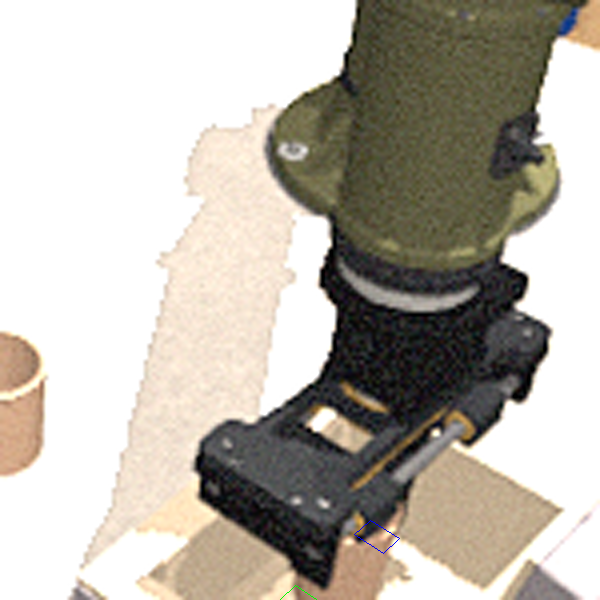

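```bash
python3 -m pendant '{"xyz":[[-0.003,0.004,-0.012],[0,0,-0.01],[0,0,-0.006],[0,0,0],[0,0,0]],"turn":[0,0,0,0,0]}'
```

```text
time_s: 16.77
tool_pos: [0.5017, 0.2117, 0.0676]
tool_rot: [162.7, 89.9, 66.4]
force: [-0.3, -0.1, -1.9]
grip_width: 0.0518
```

```bash
python3 -m pendant '{"xyz":[[0,0,-0.003],[0,0,0]],"turn":[0,0]}'
```

```text
time_s: 17.02
tool_pos: [0.502, 0.2117, 0.0648]
tool_rot: [154.2, 89.8, 57.9]
force: [-0.9, -0.1, -0.9]
grip_width: 0.0515
```

```bash
python3 -m pendant '{"xyz":[[0,0,-0.003],[0,0,0]],"turn":[0,0]}'
```

```text
time_s: 17.27
tool_pos: [0.5021, 0.2118, 0.0617]
tool_rot: [152.6, 89.8, 56.3]
force: [-0.2, -0.6, -1.9]
grip_width: 0.0512
```

```bash
python3 -m pendant '{"xyz":[[0,0,-0.002],[0,0,0]],"turn":[0,0]}'
```

```text
time_s: 17.52
tool_pos: [0.5023, 0.2119, 0.0602]
tool_rot: [154.8, 89.8, 58.5]
force: [-1.6, -0.3, -0.3]
grip_width: 0.0516
```

```bash
python3 -m pendant '{"xyz":[[0,0,-0.002],[0,0,0]],"turn":[0,0]}'; python3 - <<'E'
from h import *
o=readout.get_obs(); print(o['tool_pos'],o['tool_rot'],o['force'],o['qpos'])
E
```

```text
time_s: 17.77
tool_pos: [0.5019, 0.2126, 0.0599]
tool_rot: [177.2, 89.7, 80.9]
force: [0.7, -0.3, -1.2]
grip_width: 0.0511
[0.50190575 0.21263175 0.05993016] [177.18740153  89.73311423  80.89314473] [ 0.67488613 -0.25223302 -1.20943877] [-52.31342224  13.1562636   29.99958003 108.70305618  -7.81716083
  59.94302675 -25.34647768]
```

```bash
python3 -m pendant '{"xyz":[[0,0,-0.003],[0,0,0]],"turn":[0,0]}'; python3 - <<'E'
from h import *
for i in range(3):
  o=readout.get_obs(); print(o['tool_pos'],o['force'])
E
```

```text
time_s: 18.02
tool_pos: [0.501, 0.2139, 0.0589]
tool_rot: [-161.1, 89.6, 102.6]
force: [0.2, -0.0, -1.6]
grip_width: 0.0509
[0.50099841 0.21386898 0.0588639 ] [ 0.18698555 -0.00711687 -1.61563342]
[0.50099841 0.21386898 0.0588639 ] [ 0.18698555 -0.00711687 -1.61563342]
[0.50099841 0.21386898 0.0588639 ] [ 0.18698555 -0.00711687 -1.61563342]
```

```bash
for i in 1; do python3 -m pendant '{"xyz":[[0,0,-0.003],[0,0,0]],"turn":[0,0]}'; done
```

```text
time_s: 18.27
tool_pos: [0.5006, 0.2148, 0.0579]
tool_rot: [-154.8, 89.5, 108.9]
force: [-0.2, -0.1, -2.7]
grip_width: 0.0505
```

```bash
python3 look.py d3 side 330 100 150 4; python3 look.py d3t top 180 120 120 5
```

```text
[0.5006 0.2148 0.0579] [-154.842    89.464   108.9052] [-0.1948 -0.0967 -2.6999] 0.05049969386473136
[0.5007 0.2148 0.0577] [-157.4978   89.4728  106.2483] [-1.1932 -0.8223  2.6119] 0.050642253810644584
```

View pics/d3z.png

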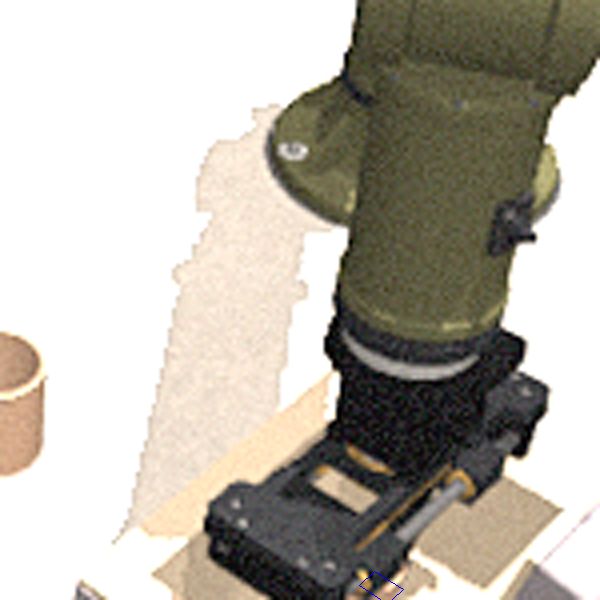

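View pics/d3tz.png

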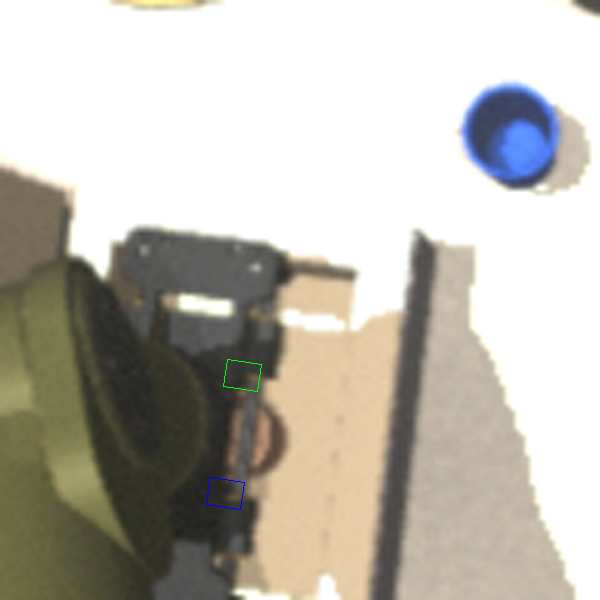

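```bash
python3 -m pendant '{"xyz":[[0,0,0],[0,0,0],[0,0,0],[0,0,0]],"turn":[0,0,0,0]}' 0.8; python3 -m pendant '{"xyz":[[0,0,0.01],[0,0,0.03],[0,0,0.04],[0,0,0.05],[0,0,0.05],[0,0,0.05]],"turn":[0,0,0,0,0,0]}'; python3 - <<'E'
from h import *
im=snap('side','e1'); o=readout.get_obs(); print(o['tool_pos'],o['tool_rot'],o['qpos'])
cv2.imwrite('pics/e1z.png',cv2.resize(cv2.cvtColor(im,cv2.COLOR_RGB2BGR)[120:320,330:530],None,fx=3,fy=3))
E
```

```text
time_s: 18.88
tool_pos: [0.5011, 0.2142, 0.0566]
tool_rot: [-158.9, 89.5, 104.8]
force: [0.1, -0.6, -0.4]
grip_width: 0.0695
time_s: 19.62
tool_pos: [0.4981, 0.2121, 0.2927]
tool_rot: [-117.3, 89.6, 146.3]
force: [0.7, 1.7, -0.0]
grip_width: 0.0698
[0.50105764 0.21331161 0.30023089] [170.82590532  89.3691807   74.47564025] [-54.76248903   3.04764324  30.78609814  90.33450125  -2.04931381
  86.64700024 -30.25503023]
```

View pics/e1z.png

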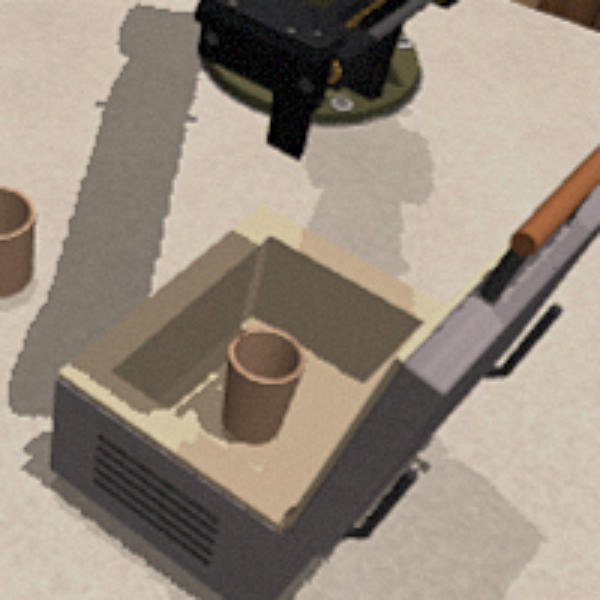

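```bash
python3 -m pendant '{"xyz":[[0,0,0.045],[0,0,0.045],[0.002,0.02,0],[0.002,0.02,0],[0.002,0.02,0],[0.002,0.02,0],[0.002,0.02,0],[0.001,0.02,0],[0.001,0.02,0],[0,0,0]],"turn":[0.17,0.17,0.17,0.17,0.17,0.17,0.17,0.17,0.17,0.06]}' 0.4; python3 - <<'E'
from h import *
o=readout.get_obs(); print(o['tool_pos'],o['tool_rot'],o['qpos'])
E
```

```text
time_s: 20.92
tool_pos: [0.5139, 0.3557, 0.4022]
tool_rot: [122.7, 88.9, 120.3]
force: [0.9, -1.0, -0.7]
grip_width: 0.0348
[0.51394103 0.35568639 0.40223796] [122.65046277  88.89953173 120.2613011 ] [-53.06099749  15.07301051  22.37446646  65.83927243  -6.88815913
 100.08275786  55.01305203]
```

```bash
python3 -m pendant '{"xyz":[[-0.001,-0.002,-0.03],[0,0,-0.02],[0,0,0],[0,0,0]],"turn":[-0.05,0,0,0]}'; python3 look.py f1 side 440 120 110 5
```

```text
time_s: 21.42
tool_pos: [0.5135, 0.3538, 0.3538]
tool_rot: [110.5, 88.9, 105.2]
force: [0.7, -0.6, 0.8]
grip_width: 0.0345
[0.5135 0.3538 0.3538] [110.5231  88.8801 105.1991] [ 0.664  -0.5655  0.7513] 0.03445685699555862
```

View pics/f1z.png

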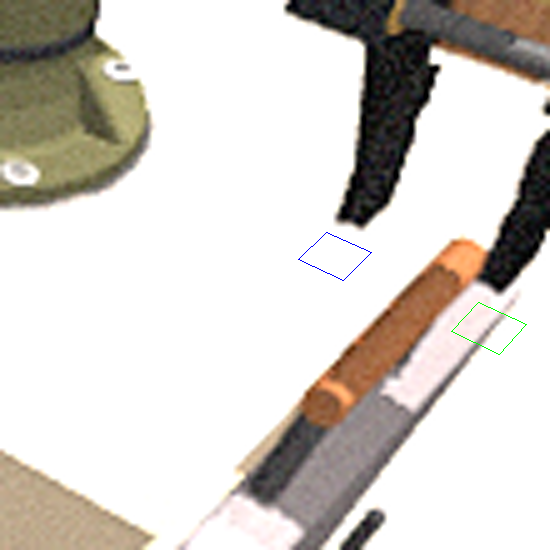

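```bash
python3 - <<'E'
from h import *
np.set_printoptions(suppress=True,precision=4)
for p in((.512,.3533,.340),(.512,.348,.340),(.512,.358,.340)):
  a=w2px('side',p); print((np.array(a)-[440,120]+.5)*5)
print(px2w('side',519.3-.5,185.8-.5,.340))
E
```

```text
[396.3252 322.6935]
[379.559  315.7556]
[411.2928 328.8876]
[0.5149 0.3544 0.34  ]
```

```bash
python3 -m pendant '{"xyz":[[0,0,-0.025],[0,0,-0.025],[0,0,0],[0,0,0]],"turn":[0,0,0,0]}';python3 -m pendant '{"xyz":[[0,0,0],[0,0,0],[0,0,0],[0,0,0]],"turn":[0,0,0,0]}' 0 15; python3 arc.py -0.1 6; python3 look.py f2 side 440 120 110 5
```

```text
time_s: 21.98
tool_pos: [0.5156, 0.3547, 0.3084]
tool_rot: [91.5, 88.6, 86.1]
force: [0.2, 0.8, -0.2]
grip_width: 0.0348
time_s: 22.48
tool_pos: [0.5164, 0.3536, 0.311]
tool_rot: [87.1, 88.6, 81.7]
force: [0.1, 0.4, -2.0]
grip_width: 0.0131
r 0.2364 theta 1.742 lat -0.0034 F [ 0.057  0.358 -2.015] w 0.013100272158942555 q [-54.131  13.377  22.225  78.069  -6.057  88.625  52.2  ]
1.642 [-0.002 -0.025 -0.007]
1.542 [-0.002 -0.022  0.002]
1.442 [-0.002 -0.022 -0.001]
1.342 [-0.002 -0.022 -0.003]
1.242 [-0.002 -0.022 -0.005]
1.142 [-0.002 -0.021 -0.007]
[0.5164 0.3536 0.311 ] [87.0636 88.6326 81.6574] [ 0.0572  0.3576 -2.0147] 0.013100272158942555
```

View pics/f2z.png

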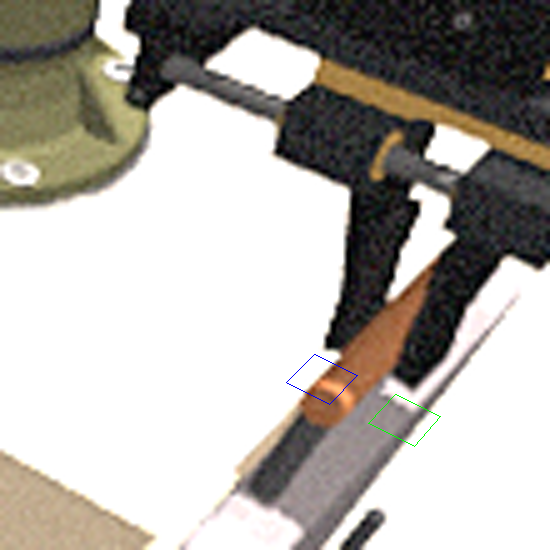

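```bash
python3 -m pendant '{"xyz":[[0,0,0],[-0.002,0,-0.01],[0,0,-0.002],[0,0,0]],"turn":[0,0,0,0]}' 0.35;python3 -m pendant '{"xyz":[[0,0,0],[0,0,0],[0,0,0]],"turn":[0,0,0]}' 0 20; sed -i 's/OFF=.*/OFF=np.array([-.002,0,float(sys.argv[3])])/' arc.py; python3 arc.py -0.1 6 0.036
```

```text
time_s: 23.02
tool_pos: [0.5142, 0.3546, 0.298]
tool_rot: [86.4, 88.6, 81.0]
force: [-0.5, 0.4, -0.0]
grip_width: 0.03
time_s: 23.4
tool_pos: [0.5142, 0.3541, 0.2981]
tool_rot: [86.5, 88.6, 81.1]
force: [-0.6, -2.3, -0.5]
grip_width: 0.0133
r 0.22 theta 1.759 lat -0.0002 F [-0.551 -2.316 -0.48 ] w 0.013300513141689264 q [-54.332  13.182  22.086  79.726  -5.966  87.115  52.07 ]
1.659 [-0.002 -0.021  0.009]
1.559 [-0.002 -0.022  0.002]
1.459 [-0.002 -0.022 -0.   ]
1.359 [-0.002 -0.022 -0.002]
1.259 [-0.002 -0.022 -0.005]
1.159 [-0.002 -0.021 -0.007]
```

Now with OFF z = 0.042 (the bar is 42 mm above the reported TCP).

```bash
python3 -m pendant '{"xyz":[[-0.002,-0.02,0.004],[-0.002,-0.022,0.002],[-0.002,-0.022,0],[-0.002,-0.022,-0.002],[-0.002,-0.022,-0.005]],"turn":[0,0,0,0,0]}'; python3 arc.py -0.1 6 0.042
```

```text
time_s: 24.02
tool_pos: [0.5055, 0.2528, 0.3003]
tool_rot: [76.1, 87.5, 71.3]
force: [0.3, 2.7, 3.9]
grip_width: 0.0133
r 0.2271 theta 1.3 lat -0.0012 F [0.318 2.667 3.885] w 0.013341629202008543 q [-50.859   4.593  24.523  88.719  -3.694  85.32   58.976]
1.2 [-0.002 -0.021 -0.008]
1.1 [-0.002 -0.021 -0.008]
1.0 [-0.002 -0.02  -0.01 ]
0.9 [-0.002 -0.019 -0.012]
0.8 [-0.002 -0.018 -0.014]
0.7 [-0.002 -0.016 -0.016]
```

```bash
python3 -m pendant '{"xyz":[[-0.002,-0.021,-0.008],[-0.002,-0.021,-0.008],[-0.002,-0.02,-0.01],[-0.002,-0.019,-0.012],[-0.002,-0.018,-0.014]],"turn":[0,0,0,0,0]}'; python3 arc.py -0.1 7 0.042
```

```text
time_s: 24.65
tool_pos: [0.4961, 0.148, 0.2457]
tool_rot: [72.2, 87.0, 67.3]
force: [7.1, 8.8, -6.7]
grip_width: 0.0133
r 0.2274 theta 0.773 lat -0.0019 F [ 7.062  8.849 -6.718] w 0.013286577171805081 q [-46.376  -1.33   28.257 100.323  -1.635  78.922  67.234]
0.673 [-0.001 -0.014 -0.018]
0.573 [-0.001 -0.014 -0.018]
0.473 [-0.001 -0.012 -0.019]
0.373 [-0.001 -0.01  -0.02 ]
0.273 [-0.001 -0.008 -0.021]
0.173 [-0.001 -0.006 -0.022]
0.073 [-0.    -0.004 -0.022]
```

```bash
python3 -m pendant '{"xyz":[[-0.002,-0.014,-0.018],[-0.002,-0.013,-0.018],[-0.002,-0.012,-0.019],[-0.001,-0.01,-0.02],[-0.001,-0.008,-0.021]],"turn":[0,0,0,0,0]}'; python3 arc.py -0.1 4 0.042
```

```text
time_s: 25.28
tool_pos: [0.491, 0.0876, 0.1471]
tool_rot: [65.0, 86.3, 59.9]
force: [4.1, 8.9, -0.4]
grip_width: 0.0136
r 0.2254 theta 0.256 lat -0.0026 F [ 4.134  8.928 -0.394] w 0.013564886596307623 q [-42.843  -0.945  31.867 111.405  -2.52   66.96   74.833]
0.156 [-0.001 -0.006 -0.022]
0.056 [-0.    -0.004 -0.022]
-0.044 [-0.    -0.001 -0.022]
-0.144 [ 0.     0.001 -0.023]
```

```bash
python3 -m pendant '{"xyz":[[-0.001,-0.006,-0.022],[-0.001,-0.005,-0.022],[0,-0.002,-0.012],[0,0,-0.006]],"turn":[0,0,0,0]}'; python3 arc.py -0.1 1 0.042
```

```text
time_s: 25.78
tool_pos: [0.493, 0.0801, 0.0909]
tool_rot: [63.8, 85.1, 58.7]
force: [-8.2, -0.4, 29.9]
grip_width: 0.0132
r 0.2224 theta 0.003 lat -0.0053 F [-8.163 -0.379 29.857] w 0.013187356235953551 q [-41.575   2.127  33.106 115.783  -5.758  59.392  79.215]
-0.097 [-0.    -0.003 -0.022]
```

```bash
python3 -m pendant '{"xyz":[[0,0,0],[0,0,0],[0,0,0]],"turn":[0,0,0]}' 0.4; python3 -m pendant '{"xyz":[[0,0,0.03],[0,0,0.04],[0,0,0.05],[0,0,0.05],[0,0,0]],"turn":[0,0,0,0,0]}'; python3 - <<'E'
from h import *
im=snap('side','g1'); o=readout.get_obs(); print(o['tool_pos'],o['tool_rot'],o['qpos'])
cv2.imwrite('pics/g1z.png',cv2.resize(cv2.cvtColor(im,cv2.COLOR_RGB2BGR)[120:320,330:530],None,fx=3,fy=3))
E
```

```text
time_s: 26.15
tool_pos: [0.4898, 0.0755, 0.0898]
tool_rot: [65.5, 85.4, 60.3]
force: [0.2, 0.2, -0.6]
grip_width: 0.0324
time_s: 26.78
tool_pos: [0.4843, 0.0706, 0.2597]
tool_rot: [70.4, 86.0, 65.1]
force: [1.1, 0.5, -0.7]
grip_width: 0.0351
[0.48302221 0.07031717 0.2574163 ] [72.84111226 86.16158551 67.49426957] [-42.74276918  -6.3188526   31.61816083 102.90209156   0.11774615
  80.35139442  73.41692486]
```

View pics/g1z.png

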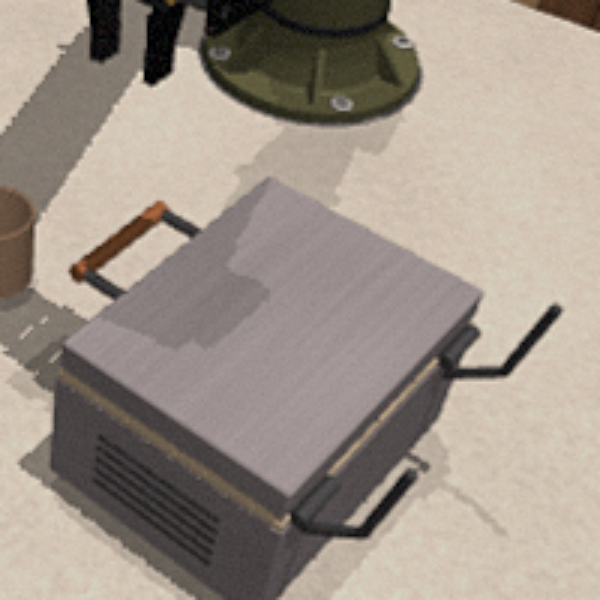

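```bash
python3 - <<'E'
from h import *
g=cv2.imread('pics/g1.png')[180:220,345:395]
z=cv2.resize(g,None,fx=14,fy=14,interpolation=cv2.INTER_CUBIC)
f=lambda q:tuple(int((a-b+.5)*14) for a,b in zip(w2px('side',q),(345,180)))
H=np.array([.507,.3016,.1205]);kx=np.array([.0958,.9954,0]);ky=np.array([-.9954,.0958,0])
for th,c in((0,(0,255,0)),(.03,(0,255,255)),(.06,(255,0,0))):
  p=H-kx*.2253*np.cos(th+.0533)+np.array([0,0,.2253*np.sin(th+.0533)])
  cv2.line(z,f(p+.05*ky),f(p-.05*ky),c,1)
cv2.imwrite('pics/g1b.png',z)
E
```

```text
(no output)
```

View pics/g1b.png

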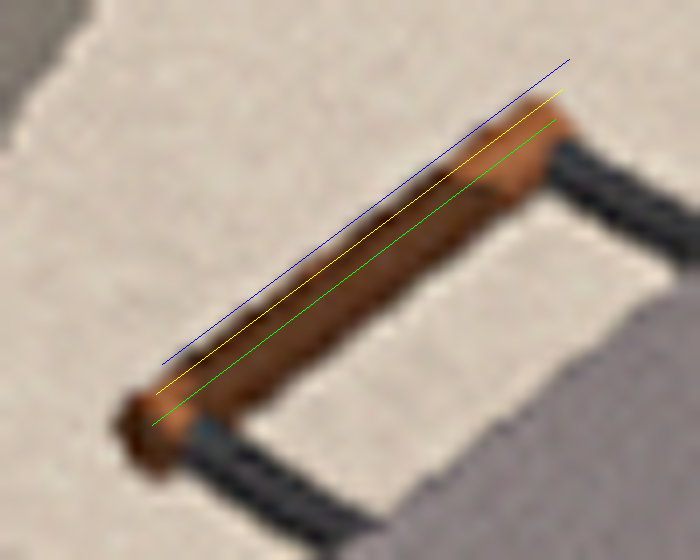

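```bash
python3 -m pendant '{"xyz":[[0.002,0.007,-0.05],[0,0,-0.05],[0,0,-0.02],[0,0,0]],"turn":[0,0,0,0]}' 0; python3 look.py g2 side 330 150 100 6
```

```text
time_s: 27.32
tool_pos: [0.4796, 0.0748, 0.1276]
tool_rot: [80.0, 86.6, 74.6]
force: [-1.2, 0.2, 1.1]
grip_width: 0.0043
[0.4796 0.0748 0.1276] [80.0257 86.6016 74.612 ] [-1.1656  0.15    1.084 ] 0.004320244019651962
```

View pics/g2z.png

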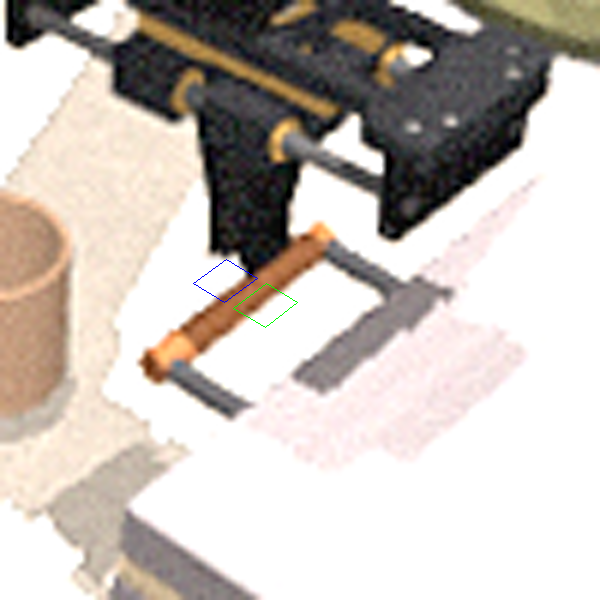

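```bash
python3 -m pendant '{"xyz":[[0,0.002,-0.006],[0,0,-0.006],[0,0,0]],"turn":[0,0,0]}'; python3 -m pendant '{"xyz":[[0,0,-0.005],[0,0,0]],"turn":[0,0]}'
```

```text
time_s: 27.75
tool_pos: [0.4817, 0.0775, 0.1184]
tool_rot: [76.5, 86.4, 71.1]
force: [-0.1, -0.4, -0.3]
grip_width: 0.0002
time_s: 28.0
tool_pos: [0.483, 0.0778, 0.119]
tool_rot: [76.2, 86.2, 70.8]
force: [1.0, -0.4, -0.6]
grip_width: 0.0002
```

```bash
python3 -m pendant '{"xyz":[[0,0,-0.008]],"turn":[0]}';python3 -m pendant '{"xyz":[[0,0,-0.008]],"turn":[0]}'
```

```text
time_s: 28.12
tool_pos: [0.4843, 0.0782, 0.1171]
tool_rot: [76.4, 86.0, 71.0]
force: [-26.6, -7.8, 72.3]
grip_width: 0.0005
time_s: 28.25
tool_pos: [0.4843, 0.0783, 0.1171]
tool_rot: [79.2, 85.8, 73.8]
force: [-30.6, -8.6, 70.5]
grip_width: 0.0005
```

```bash
python3 -m pendant '{"xyz":[[0,0,0.03],[0,0,0.05],[0,-0.02,0.05],[0,-0.05,0],[-0.005,-0.058,0],[-0.005,-0.058,0],[-0.005,-0.058,0],[-0.005,-0.058,0],[-0.005,-0.058,0],[-0.005,-0.058,0]],"turn":[0,0,0,0.05,0.05,0.05,0,0,0,0]}' 0.6; python3 - <<'E'
from h import *
o=readout.get_obs(); print(o['tool_pos'],o['tool_rot'],o['qpos'])
E
```

```text
time_s: 29.5
tool_pos: [0.4572, -0.3455, 0.2531]
tool_rot: [67.0, 85.4, 71.5]
force: [0.6, 1.1, 0.5]
grip_width: 0.0523
[ 0.45715505 -0.34548321  0.25308363] [66.96321534 85.38295086 71.46731224] [-14.71945822  14.81155074  62.70350964  90.21720904 -17.22837787
  85.39913599 143.72192099]
```

```bash
python3 -m pendant '{"xyz":[[0,0,0],[0,0,0],[0,0,0],[0,0,0],[0,0,0],[0,0,0],[0,0,0],[0,0,0],[0,0,0],[0,0,0]],"turn":[-0.18,-0.18,-0.18,-0.18,-0.18,-0.18,-0.18,-0.18,-0.18,-0.18]}'; python3 - <<'E'
from h import *
o=readout.get_obs(); print(o['tool_pos'],o['tool_rot'],o['qpos'])
E
```

```text
time_s: 30.75
tool_pos: [0.4532, -0.3565, 0.2469]
tool_rot: [65.9, 86.0, -36.4]
force: [-0.8, -0.1, -0.4]
grip_width: 0.0524
[ 0.45318485 -0.35647482  0.24691984] [ 65.91804706  85.95562138 -36.43778918] [-26.91662521   9.03608467  69.71544798  95.55003228  -9.10346711
  77.3798894   31.60001572]
```

```bash
python3 -m pendant '{"xyz":[[0,0,0],[0,0,0],[0,0,0],[0,0,0],[0,0,0],[0,0,0],[0,0,0],[0,0,0]],"turn":[-0.17,-0.17,-0.17,-0.17,-0.17,-0.17,-0.17,-0.1]}'; python3 - <<'E'
from h import *
o=readout.get_obs(); print(o['tool_pos'],o['tool_rot'],o['qpos'])
snap('side','h1'); snap('top','h1t')
E
```

```text
time_s: 31.75
tool_pos: [0.4555, -0.3558, 0.2436]
tool_rot: [67.5, 85.8, -111.1]
force: [-0.5, 0.2, 0.2]
grip_width: 0.0522
[ 0.45549364 -0.35576918  0.24361012] [  67.51627417   85.75973203 -111.06173714] [-26.25738818  14.92800256  70.06774063  93.03792719 -10.22914259
  80.30272988 -44.00370209]
```

View pics/h1.png

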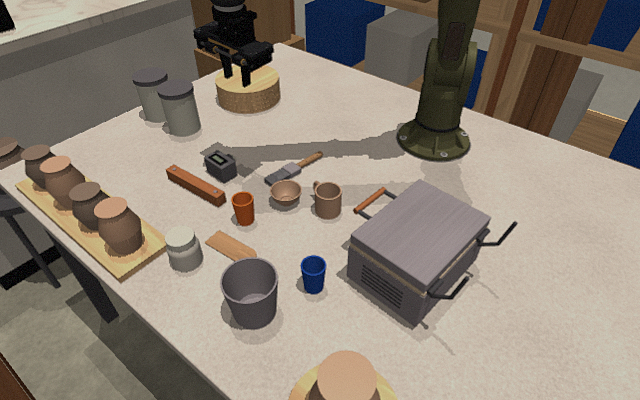

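View pics/h1t.png

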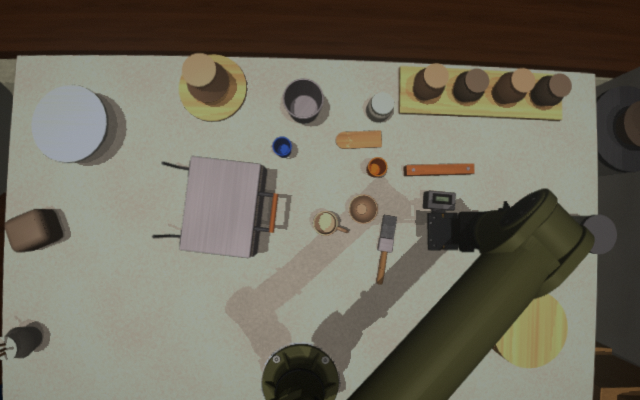

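```bash
python3 - <<'E'
from h import *
np.set_printoptions(suppress=True,precision=4)
m=lambda u,v,z:px2w('top',(u+.5)/8-.5+400,(v+.5)/8-.5+150,z)
print('button front',m(305,540,.036),'collar mid',m(308,485,.045), 'button L/R',m(268,525,.03),m(345,525,.03),'collar L/R',m(250,495,.03),m(368,495,.03))
print('display',m(338,392,.055))
for u,v in((50,203),(595,188)): print('front top edge',m(u,v,.036))
for u,v in((50,120),(595,108)): print('rear top edge',m(u,v,.036))
E
```

```text
button front [ 0.486  -0.3809  0.036 ] collar mid [ 0.5054 -0.3787  0.045 ] button L/R [ 0.4911 -0.3693  0.03  ] [ 0.4917 -0.3975  0.03  ] collar L/R [ 0.5017 -0.3625  0.03  ] [ 0.5027 -0.4057  0.03  ]
display [ 0.5382 -0.3857  0.055 ]
front top edge [ 0.6038 -0.2867  0.036 ]
front top edge [ 0.6153 -0.4862  0.036 ]
rear top edge [ 0.6336 -0.2863  0.036 ]
rear top edge [ 0.6444 -0.486   0.036 ]
```

```bash
python3 -m pendant '{"xyz":[[-0.005,-0.014,-0.04],[-0.005,-0.013,-0.05],[0,0,-0.05],[0,0,-0.03],[0,0,0],[0,0,0]],"turn":[0.03,0,0,0,0,0]}' 0 15; python3 look.py i1 side 180 90 120 6;  python3 - <<'E'
from h import *
o=readout.get_obs(); print(o['tool_pos'],o['tool_rot'],o['qpos'])
E
```

```text
time_s: 32.6
tool_pos: [0.447, -0.3842, 0.0698]
tool_rot: [70.9, 85.6, -104.9]
force: [0.8, -0.1, 0.7]
grip_width: 0.0031
[ 0.447  -0.3842  0.0698] [  70.8505   85.6077 -104.883 ] [ 0.7597 -0.058   0.6963] 0.003068982363529398
[ 0.44707599 -0.38406373  0.06987811] [  70.98402928   85.61951199 -104.74658916] [-14.53519939  25.48025777  61.6075293  104.39351052 -20.932285
  62.19010883 -31.85672801]
```

View pics/i1z.png

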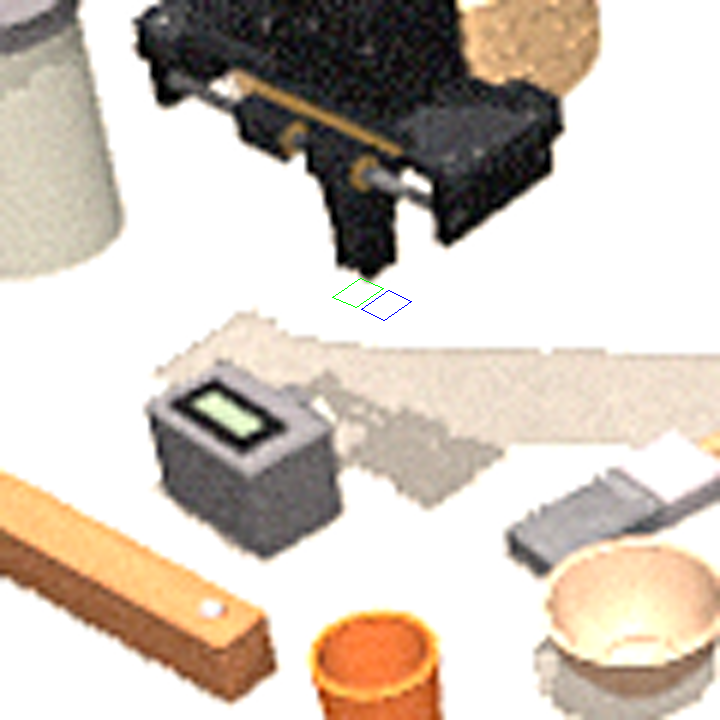

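```bash
python3 -m pendant '{"xyz":[[0,0,-0.03],[0,0,-0.025],[0,0,-0.012],[0,0,0],[0,0,0]],"turn":[-0.015,0,0,0,0]}'; python3 look.py i2 side 180 90 120 6;  python3 look.py i2t top 390 150 90 8; python3 - <<'E'
from h import *
o=readout.get_obs(); print(o['tool_pos'],o['tool_rot'],o['qpos'])
E
```

```text
time_s: 33.28
tool_pos: [0.4535, -0.3872, 0.0092]
tool_rot: [80.8, 85.4, -95.6]
force: [1.2, 0.4, -0.2]
grip_width: 0.0005
[ 0.4535 -0.3872  0.0092] [ 80.8222  85.4069 -95.5512] [ 1.2095  0.445  -0.1902] 0.00048677425351668127
[ 0.4535 -0.3872  0.0092] [ 80.9088  85.4085 -95.4677] [ 0.1347 -0.5327  0.9231] 0.00041481019404368395
[ 0.45342712 -0.3870667   0.00903705] [ 80.81040918  85.41723979 -95.56889021] [-10.79695153  30.08862188  57.36430755 106.73445844 -26.02549049
  55.84413242 -29.51842798]
```

View pics/i2z.png

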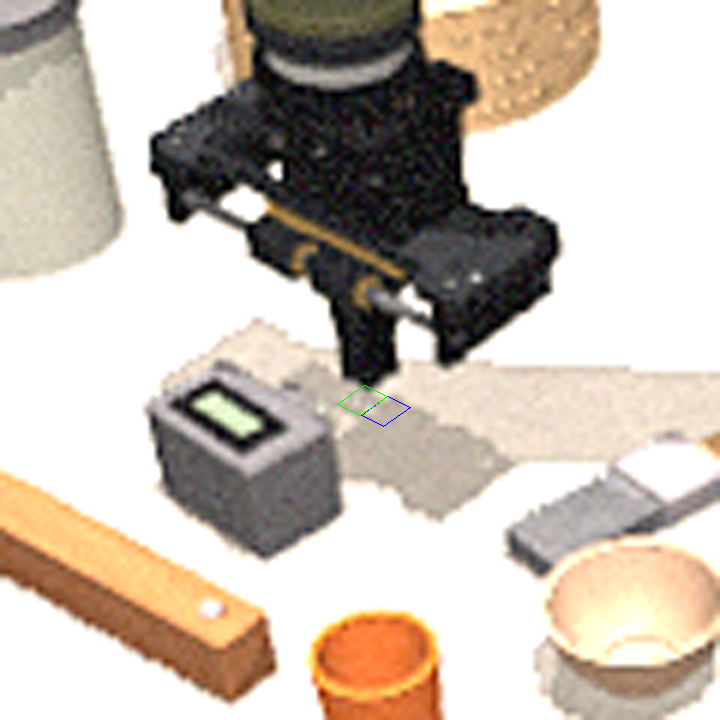

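View pics/i2tz.png

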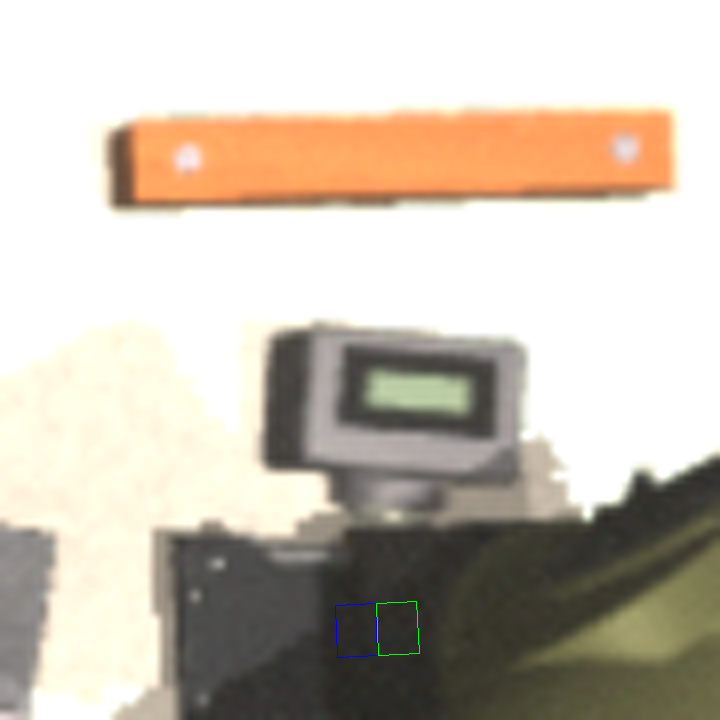

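```bash
python3 -m pendant '{"xyz":[[0.004,0.004,-0.007],[0.008,0,0],[0.004,0,0],[0.003,0,0]],"turn":[0,0,0,0]}'; python3 look.py i3 side 180 90 120 6;python3 look.py i3t top 390 150 90 8
```

```text
time_s: 33.88
tool_pos: [0.4747, -0.3827, 0.0024]
tool_rot: [81.9, 85.4, -94.4]
force: [-0.5, 0.6, 0.7]
grip_width: 0.0005
[ 0.4747 -0.3827  0.0024] [ 81.8869  85.4056 -94.4473] [-0.5382  0.5758  0.7187] 0.0004949890778731144
[ 0.4752 -0.3827  0.0024] [ 82.1204  85.3939 -94.1896] [ 0.3741 -0.056  -0.8914] 0.0005035613040765824
```

View pics/i3z.png

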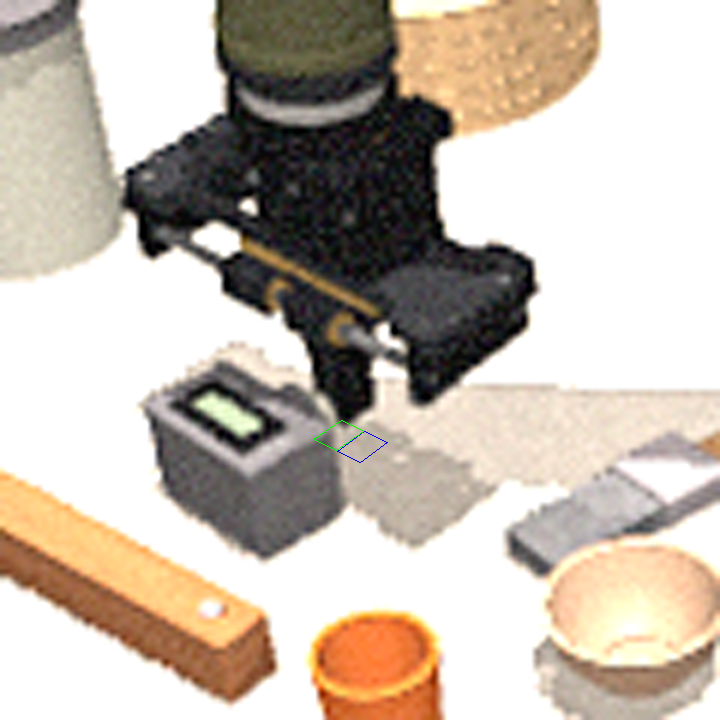

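```bash
python3 -m pendant '{"xyz":[[0.006,0,0],[0.007,0.0004,0],[0.007,0.0004,0],[0.006,0.0004,0]],"turn":[0,0,0,0]}'; python3 look.py i4 side 180 90 120 6;python3 look.py i4t top 390 150 90 8
```

```text
time_s: 34.48
tool_pos: [0.4989, -0.3827, 0.0023]
tool_rot: [79.1, 85.4, -97.4]
force: [-2.7, -0.4, 0.8]
grip_width: 0.0005
[ 0.4989 -0.3827  0.0023] [ 79.0945  85.3791 -97.3891] [-2.6598 -0.3941  0.7981] 0.00048443542204296575
[ 0.4999 -0.3825  0.0023] [ 79.6245  85.3687 -96.8109] [-1.6509 -0.4901  1.0577] 0.0009588216069529988
```

View pics/i4z.png

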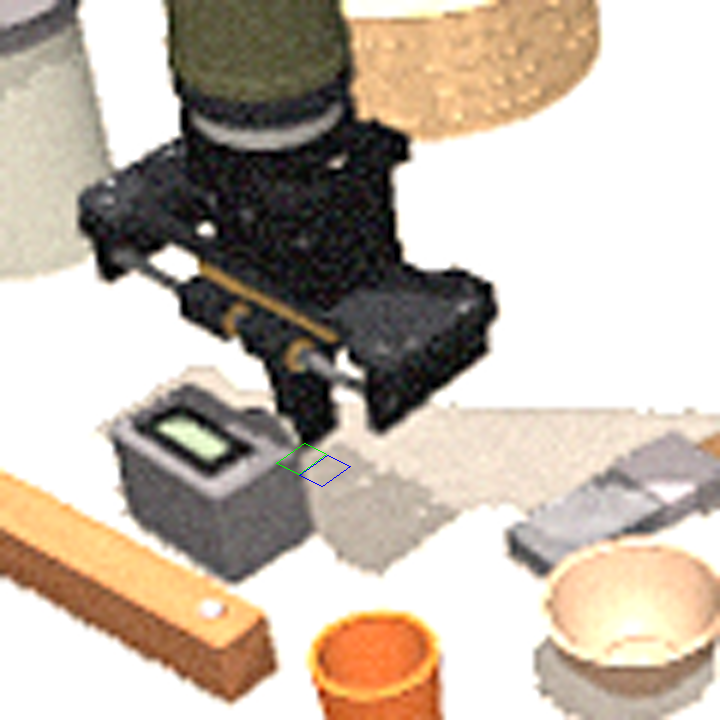

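View pics/i4tz.png

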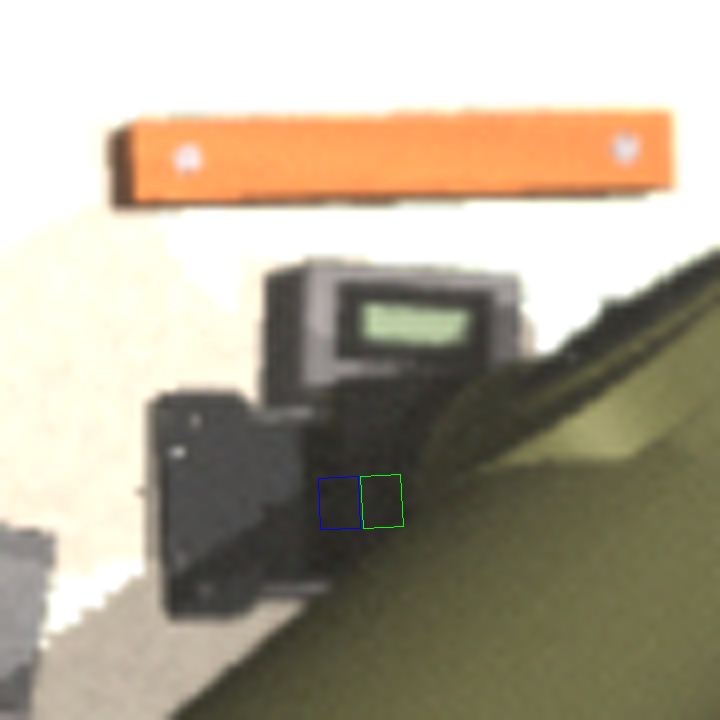

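```bash
python3 -m pendant '{"xyz":[[0.006,0.0003,0],[0.006,0.0003,0],[0.005,0.0003,0]],"turn":[0,0,0]}'; python3 look.py i5 side 180 90 120 6;python3 look.py i5t top 390 150 90 8
```

```text
time_s: 34.95
tool_pos: [0.517, -0.3816, 0.0022]
tool_rot: [79.1, 85.4, -97.3]
force: [-2.2, 0.0, 1.1]
grip_width: 0.0007
[ 0.517  -0.3816  0.0022] [ 79.1451  85.3813 -97.3129] [-2.1553  0.0436  1.12  ] 0.0006786981040691056
[ 0.5179 -0.3814  0.0023] [ 79.7097  85.3741 -96.7052] [-1.2378  0.2055  0.9488] 0.000528847119948414
```

View pics/i5tz.png

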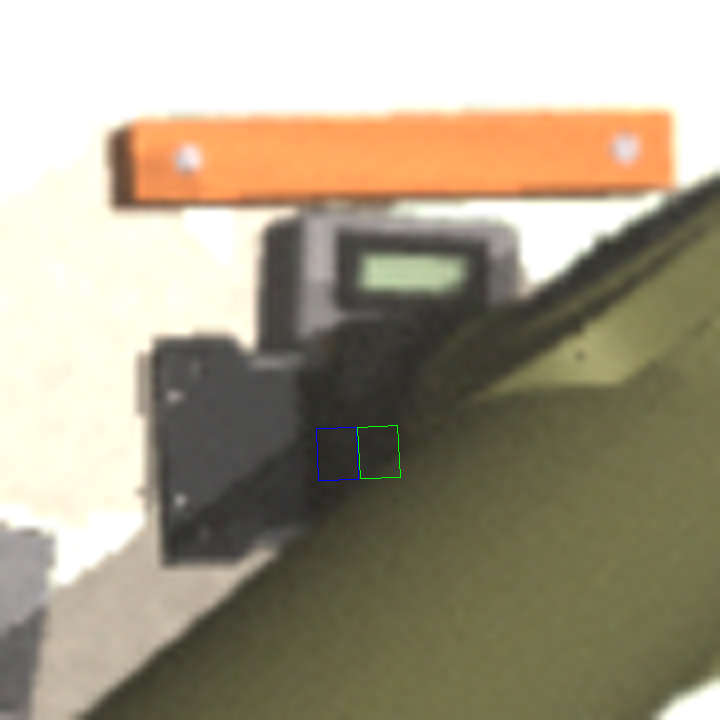

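```bash
python3 -m pendant '{"xyz":[[0.004,0.0002,0],[0.003,0.0002,0]],"turn":[0,0]}';python3 -m pendant '{"xyz":[[0.003,0.0002,0]],"turn":[0]}'; python3 -m pendant '{"xyz":[[0.002,0,0]],"turn":[0]}'; python3 look.py i6t top 390 150 90 8
```

```text
time_s: 35.3
tool_pos: [0.5246, -0.3811, 0.0022]
tool_rot: [79.4, 85.4, -97.1]
force: [-2.9, 0.9, 1.3]
grip_width: 0.0003
time_s: 35.42
tool_pos: [0.5271, -0.3812, 0.0022]
tool_rot: [78.7, 85.4, -97.7]
force: [-3.6, -1.4, 2.1]
grip_width: 0.0005
time_s: 35.55
tool_pos: [0.5284, -0.3813, 0.0021]
tool_rot: [77.7, 85.4, -98.8]
force: [-6.4, 0.5, 2.9]
grip_width: 0.0003
[ 0.5284 -0.3813  0.0021] [ 77.7047  85.3682 -98.7752] [-6.4404  0.4804  2.942 ] 0.00034206751100052715
```

View pics/i6tz.png

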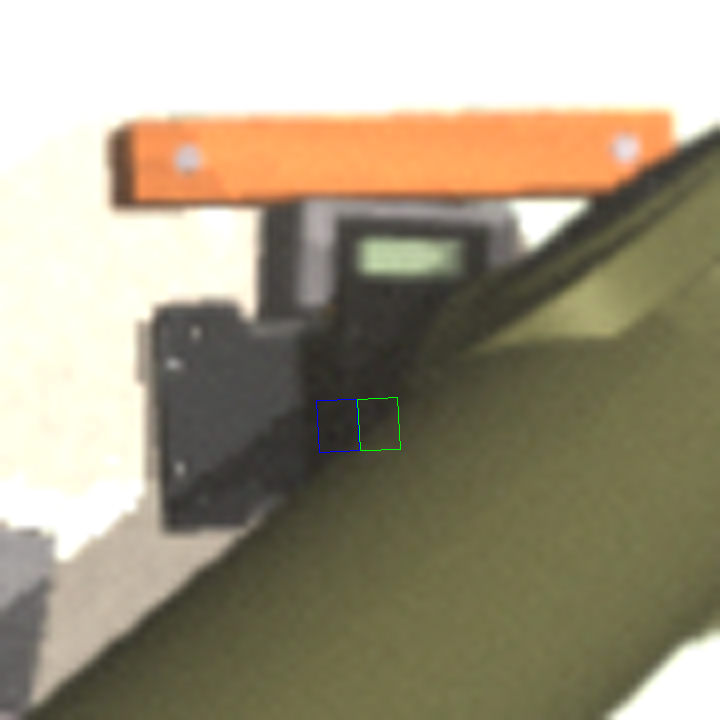

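```bash
python3 -m pendant '{"xyz":[[0.002,0,0]],"turn":[0]}';python3 -m pendant '{"xyz":[[0.002,0,0]],"turn":[0]}'; python3 -m pendant '{"xyz":[[0.002,0,0]],"turn":[0]}'; python3 look.py i7t top 390 150 90 8
```

```text
time_s: 35.72
tool_pos: [0.529, -0.3822, 0.0022]
tool_rot: [76.3, 85.3, -100.2]
force: [-7.0, -1.6, 3.0]
grip_width: 0.0005
time_s: 35.85
tool_pos: [0.5294, -0.3831, 0.0023]
tool_rot: [75.1, 85.3, -101.5]
force: [-4.6, -1.2, 3.3]
grip_width: 0.0004
time_s: 35.98
tool_pos: [0.53, -0.384, 0.0023]
tool_rot: [73.9, 85.2, -102.8]
force: [-5.2, -2.1, 2.1]
grip_width: 0.0006
[ 0.53   -0.384   0.0023] [  73.8856   85.2116 -102.7934] [-5.1754 -2.1379  2.1426] 0.0005887279152941245
```

View pics/i7tz.png

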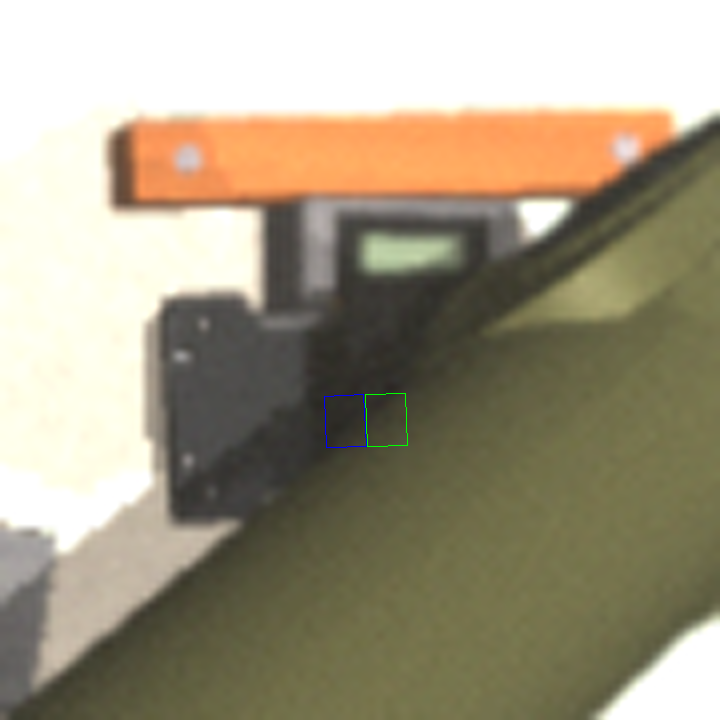

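```bash
python3 -m pendant '{"xyz":[[0.003,0.001,0]],"turn":[0]}';python3 -m pendant '{"xyz":[[0.003,0.001,0]],"turn":[0]}'; python3 -m pendant '{"xyz":[[0.003,0.001,0]],"turn":[0]}'; python3 look.py i8t top 390 150 90 8; python3 look.py i8 side 150 110 120 6
```

```text
time_s: 36.15
tool_pos: [0.5308, -0.385, 0.0023]
tool_rot: [72.4, 85.1, -104.4]
force: [-7.7, -3.7, 2.4]
grip_width: 0.0001
time_s: 36.28
tool_pos: [0.5314, -0.386, 0.0024]
tool_rot: [71.0, 84.9, -105.9]
force: [-6.6, -3.0, 1.5]
grip_width: 0.0005
time_s: 36.4
tool_pos: [0.5316, -0.3866, 0.0023]
tool_rot: [68.9, 84.8, -108.1]
force: [-9.0, 0.9, 5.2]
grip_width: 0.0007
[ 0.5316 -0.3866  0.0023] [  68.8874   84.7977 -108.1475] [-8.984   0.9314  5.2207] 0.0007102716153093037
[ 0.5316 -0.3865  0.0023] [  68.6408   84.795  -108.3844] [-7.9463 -1.6496  3.4142] 0.00032621133798727437
```

View pics/i8tz.png

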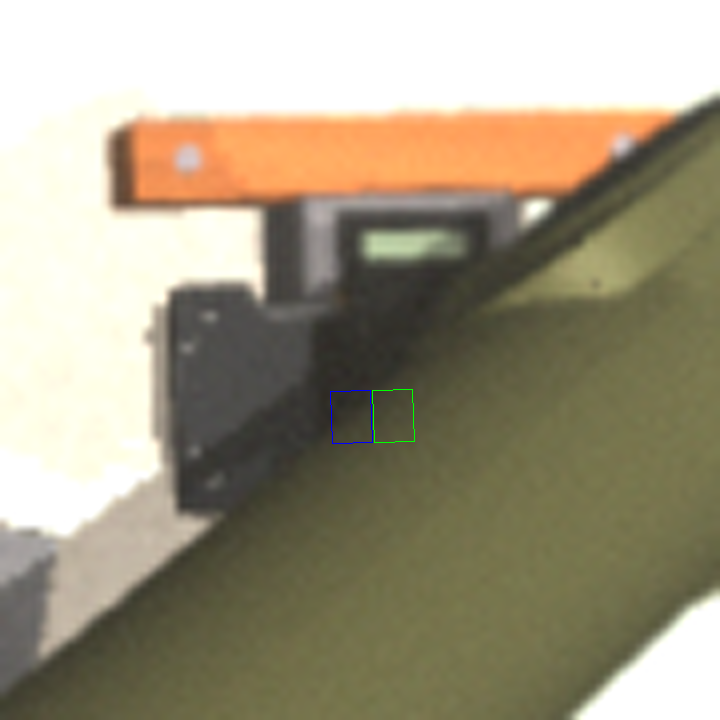

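View pics/i8z.png

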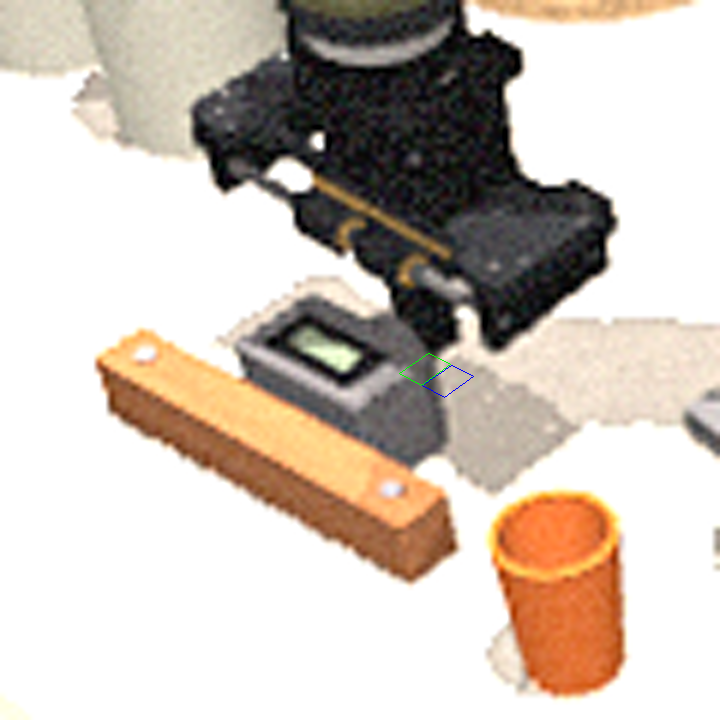

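```bash
python3 -m pendant '{"xyz":[[0.004,0.001,0]],"turn":[0]}';python3 -m pendant '{"xyz":[[0.005,0.001,0]],"turn":[0]}'; python3 -m pendant '{"xyz":[[0.005,0.001,0]],"turn":[0]}'
```

```text
time_s: 36.62
tool_pos: [0.5315, -0.3865, 0.0023]
tool_rot: [65.1, 84.7, -112.1]
force: [-12.3, 2.5, 8.1]
grip_width: 0.0002
time_s: 36.75
tool_pos: [0.5313, -0.3865, 0.0023]
tool_rot: [60.3, 84.6, -117.1]
force: [-13.6, 2.4, 8.8]
grip_width: 0.0005
time_s: 36.88
tool_pos: [0.531, -0.3864, 0.0024]
tool_rot: [55.6, 84.5, -121.9]
force: [-13.2, 1.9, 8.8]
grip_width: 0.0006
```

```bash
python3 look.py i9t top 390 150 90 8; python3 - <<'E'
from h import *
import glob
np.set_printoptions(suppress=True,precision=4)
for n,tx in(('i2t',.4535),('i3t',.4752),('i4t',.4999),('i5t',.5179),('i6t',.5284),('i7t',.530),('i8t',.5316),('i9t',.531)):
  im=cv2.imread(f'pics/{n}.png').astype(int)
  g=im[:,:,1]-im[:,:,2]  # green minus red
  sub=np.zeros(g.shape,bool); sub[170:205,425:455]=True
  m=(g>12)&sub&(im[:,:,1]>80)
  ys,xs=np.nonzero(m)
  if len(ys)==0: print(n,'none'); continue
  # use top edge & left edge of display
  p=px2w('top',xs.mean(),ys.mean(),.055); print(n,len(ys),round(xs.mean(),2),round(ys.mean(),2),ys.min(),ys.max(),p, 'disp-tcp',round(p[0]-tx,4))
E
```

```text
[ 0.531  -0.3864  0.0024] [  55.5533   84.4965 -121.9299] [-13.243    1.8576   8.8215] 0.0005807010821789142
i2t none
i3t none
i4t none
i5t none
i6t none
i7t none
i8t none
i9t none
```

View pics/i9tz.png

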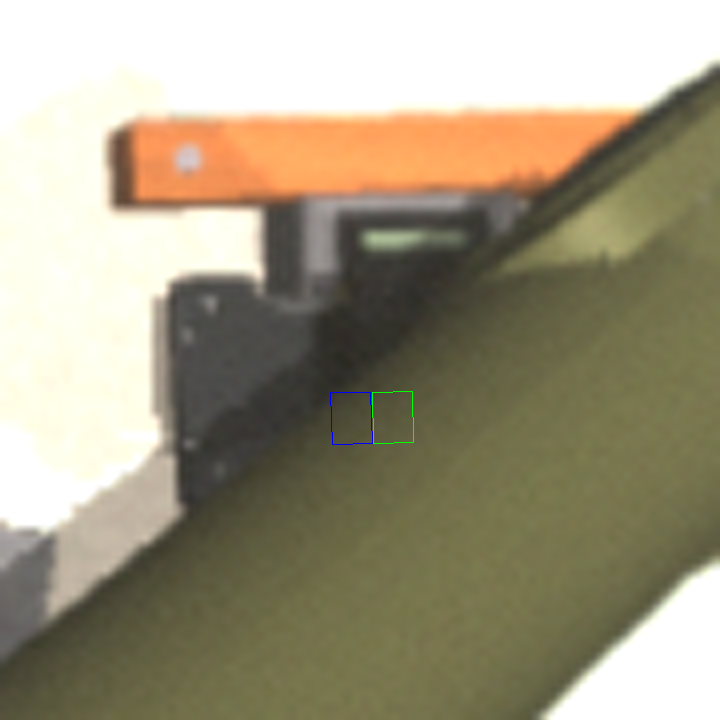

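```bash
python3 - <<'E'
from h import *
np.set_printoptions(suppress=True,precision=4)
im=cv2.imread('pics/i4t.png'); print(im[190,441],im[188:194,436])
for n,tx in(('i2t',.4535),('i4t',.4999),('i5t',.5179),('i6t',.5284),('i7t',.530),('i8t',.5316),('i9t',.531)):
  im=cv2.imread(f'pics/{n}.png').astype(float)
  # column profile of green over columns 437..446 : upper edge of display by half-max
  pr=im[168:205,437:446,1].mean(1); k=np.argmax(pr[6:])+6
  # find first up crossing near display
  best=None
  mx=im[168:205,437:446,1]-im[168:205,437:446,2]; e=mx.mean(1)
  print(n,np.round(e,0).astype(int).tolist())
E
```

```text
[ 86 107  98] [[ 75  94  87]
 [ 84 105  94]
 [ 84 107  96]
 [ 79 100  91]
 [ 51  62  57]
 [ 31  34  35]]
i2t [-62, -62, -63, -64, -62, -57, -28, -4, 3, 4, 4, 4, 4, 4, 4, 4, 4, 4, 5, 3, 3, 3, 3, -1, -3, -3, -2, -1, 3, 9, 10, 10, 8, 2, 0, -2, -3]
i4t [-62, -63, -64, -64, -63, -57, -29, -4, 3, 4, 3, 4, 4, 4, 4, 0, -3, -2, -2, 0, 4, 9, 9, 9, 6, 1, -1, -1, -2, -2, -1, -1, -1, -1, -2, -1, -1]
i5t [-63, -64, -64, -65, -63, -58, -29, -5, 1, -1, -3, -2, -2, 1, 8, 9, 10, 9, 3, -1, -1, -2, -1, -1, -2, -1, -1, -1, -1, -1, -1, -1, -1, 0, -1, -1, -1]
i6t [-63, -64, -64, -66, -64, -58, -31, -6, -4, -2, -2, 1, 7, 9, 9, 9, 4, 0, -1, -1, -1, -1, -1, -1, -1, -1, -1, -1, -2, -1, -1, -1, -1, -2, -1, -2, -1]
i7t [-63, -64, -65, -66, -63, -58, -27, -5, -3, -2, -1, 3, 9, 9, 8, 5, 1, -1, -1, -1, -1, -1, -1, -1, -1, -1, -1, -1, -1, -1, -1, -1, -2, -1, -1, -1, -1]
i8t [-63, -64, -65, -65, -63, -44, -14, -4, -2, -1, 1, 7, 8, 8, 2, 0, -2, -1, -1, -1, -1, -1, -1, -1, -1, -1, -1, -1, -1, -1, -1, -1, -1, -1, -1, -1, -1]
i9t [-63, -64, -65, -66, -63, -44, -14, -4, -2, -2, 1, 6, 5, 1, 0, -1, -2, -1, -1, -1, -1, -1, -1, -1, -1, 0, -1, -1, -1, -1, -1, -1, -1, -2, -1, -2, -1]
```

```bash
python3 -m pendant '{"xyz":[[-0.01,0,0],[-0.02,0,0],[-0.03,0,0],[-0.03,0,0],[-0.02,0,0.03],[0,0,0.05],[0,0,0.05],[0,0,0.05]],"turn":[0,0,0,0,0,0,0,0]}'; python3 - <<'E'
from h import *
o=readout.get_obs(); print(o['tool_pos'],o['tool_rot'],o['force'],o['qpos'])
im=snap('side','j1'); t=snap('top','j1t')
E
```

```text
time_s: 37.92
tool_pos: [0.4262, -0.3803, 0.1835]
tool_rot: [60.6, 85.1, -116.5]
force: [1.1, -1.0, -0.3]
grip_width: 0.0002
[ 0.42618875 -0.38030006  0.18351106] [  60.62753307   85.05281028 -116.52260696] [ 1.06119136 -1.01386459 -0.27440529] [-21.80541125  15.83705344  67.85428767  99.06582443 -10.38476607
  73.47832814 -39.24648355]
```

View pics/j1t.png

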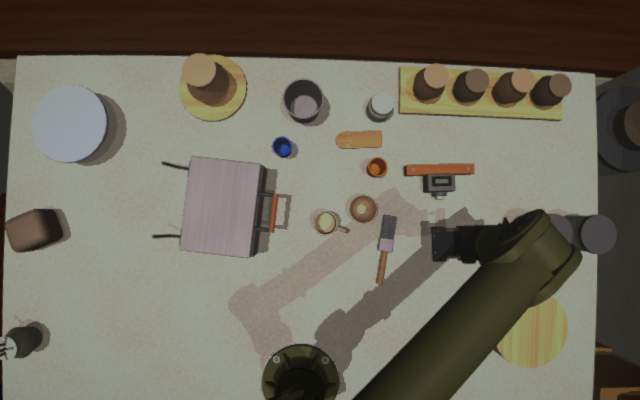

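View pics/j1.png

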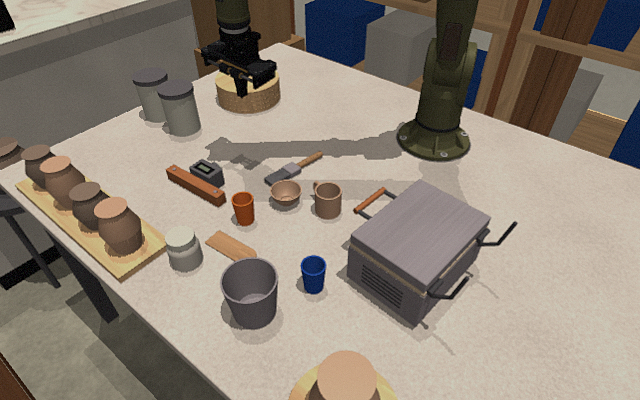

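```bash
python3 - <<'E'
from h import *
t=cv2.imread('pics/j1t.png'); s=cv2.imread('pics/j1.png')
a=cv2.resize(cv2.convertScaleAbs(t[155:210,398:483],alpha=1.4),None,fx=9,fy=9,interpolation=cv2.INTER_CUBIC)
cv2.imwrite('pics/j1a.png',a)
cv2.imwrite('pics/j1b.png',cv2.resize(s[150:215,155:240],None,fx=9,fy=9,interpolation=cv2.INTER_CUBIC))
E
```

```text
(no output)
```

View pics/j1a.png

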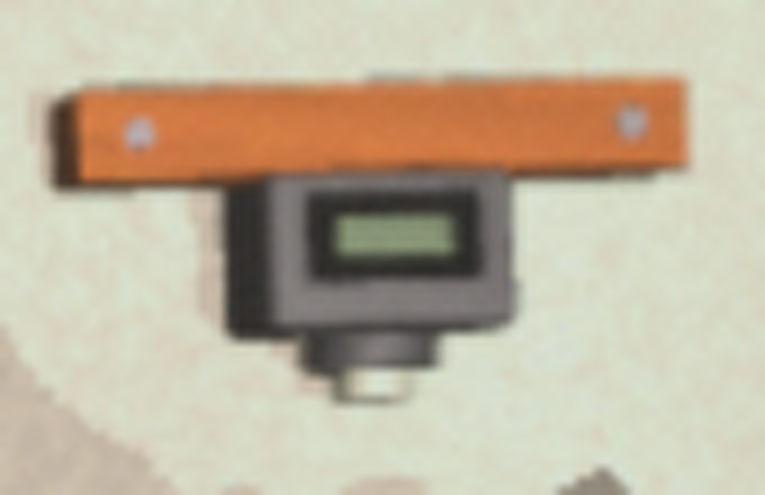

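View pics/j1b.png

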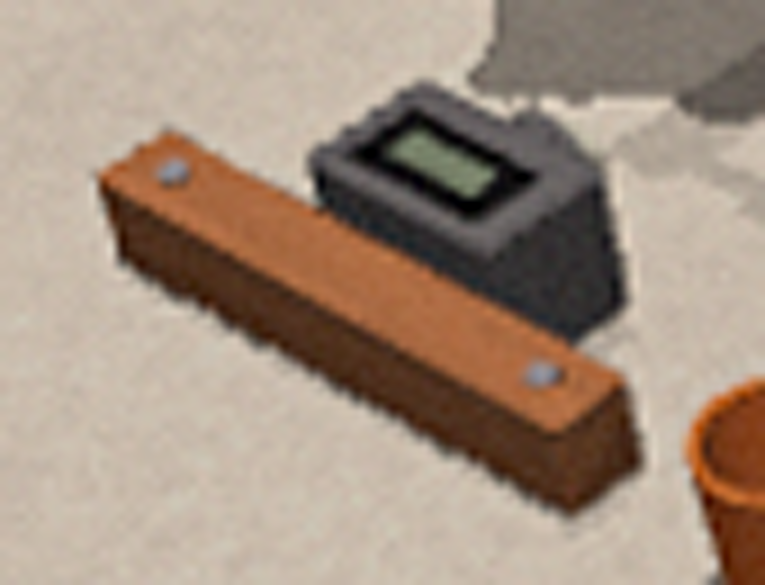

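```bash
python3 - <<'E'
from h import *
from cell import sign_off
a=cv2.imread('pics/top0.png').astype(int);b=cv2.imread('pics/j1t.png').astype(int)
for n,(x0,y0,x1,y1) in dict(mug=(312,208,352,238),bowl=(348,193,378,224),brush=(374,212,398,232),rib=(334,128,384,150),blue=(270,135,296,160),orange=(365,156,388,180)).items():
  print(n,np.abs(a[y0:y1,x0:x1]-b[y0:y1,x0:x1]).mean().round(1))
print(readout.get_obs()['time_s'], sign_off())
E
```

```text
mug 10.0
bowl 7.1
brush 4.6
rib 10.6
blue 8.8
orange 8.3
the job is handed in; nothing more can be done
38.025 None
```

The job is handed in at about 38 s of the 72 s allowed, with every step done in the order asked. `sign_off` gave no verdict.

**What I did**
- **Lid open:** I swung it to its stop, where I felt a hard stop at an estimated 1.745 rad.
- **Tumbler:** I stood the bisque tumbler on the chamber floor and let go. A picture taken before closing shows it upright and alone in the chamber.
- **Lid shut:** I closed it and pressed again from above. The handle in the picture matches a lid angle of 0 to within about 0.01 rad.
- **Timer:** I slid it back on its button with the fingers shut. In the final pictures it sits flush on the ledge, within about half a degree of square.
- **Button:** With the ledge bracing it, I held about 13 N on the button against a solid stop (it needs 5 N). The button travelled at least 5.6 mm relative to the timer after it was already partly pressed. It has since sprung back out.
- **Rest of the scene:** The other pots and tools look unmoved in the final pictures, and the gripper is clear of everything.

**What disagreed or was rough**
- **Gripper height:** The visible fingertips were about 20 mm higher than the reported tool position. My first grasp of the handle closed on nothing, so I allowed for this from then on.
- **Lid press:** The re-press briefly reached about 72 N through the fingertips, harder than I meant. That is below the 120 N wrist limit.
- **Tool tilt:** The tool tilted by up to about 5.5 degrees during the contact moves.
- **Final image comparison:** It showed small brightness differences of 5 to 11 grey levels around the untouched items. I put these down to shadows and noise, because nothing looked displaced.

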